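# Pack the spice box and swing its lid shut

### The job

Swing the lid of the wooden spice box aside by its knob, then pack every spice jar and small tin that stands on the worktop to the left of the box into it, each upright and sitting down on the box's floor or shelf so that nothing stands above the rim. Then swing the lid fully shut across the rim as the check that nothing sticks up; leave the timer and the brush where they are.

Things in the scene. Friction and masses are not known exactly. Their poses are not given: they have to be found in the camera images.
- spice_box: Heavy open-topped wooden box, fixed, 186 (x) x 200 (y) x 117 mm, walls 8 mm, straight ahead of the robot, slightly turned. Origin at the centre of its underside; x points away from the robot to the box's back, y to its left, z up; rim at z = 117 mm. Inside from front to back: a useless ledge (x -85 to -64 mm, top z = 33 mm), a deep trough, a raised shelf; all run along y, -92 to +92 mm.
- box_trough (a point): Centre of the floor of the deep trough (box frame x = -40.5, y = 0, z = 8 mm). The trough is 47 mm wide in x (-64 to -17 mm) and 184 mm long in y: up to four spice jars stand in it side by side along y, their tops 4 mm below the rim. Jars belong here: on the shelf or the ledge a jar stands above the rim and stops the lid.
- box_shelf (a point): Centre of the tin lane on the raised shelf (box frame x = 32.7, y = 0, z = 41 mm). The shelf spans x -17 to +85 mm; on it two fences, 32 mm high and 6 mm thick, along y at x = -1 and +66.5 mm leave a lane 61.5 mm wide and 184 mm long, just enough for three tins side by side along y (pitch 61 mm), their tops 4 mm below the rim.
- swivel_lid (a joint): Flat wooden lid, 186 x 200 x 8 mm, that turns level about an upright pin at the box's back right corner, its underside 2 mm above the rim. In rad: 0 = shut over the whole box; grows counter-clockwise seen from above as it swings out to the right; stop at 1.85; from 1.6 on the box is clear for loading. Starts partly over the box (0.05 to 0.4); friction (under 1 N at the knob) keeps it there.
- lid_knob (a point): Upright brass knob on the lid, 18 to 20 mm in diameter, rising 34 mm above the lid's top face (lid top 127 mm, knob top 161 mm above the worktop), near the edge that lies to the left when shut, 195 mm from the pin. This point lies on the knob's axis, 17 mm above the lid's top face (z = 144 mm).
- lid_pivot (a point): Centre of the pin about which the lid turns (box frame x = 87, y = -96 mm), at the level of the lid's top face (z = 127 mm).
- jar_1: Spice jar with a straight body and dark screw cap: a plain cylinder 41 mm in diameter, 105 mm tall, 110 g. Origin at the centre of its underside, z up its axis; it starts standing on the worktop. One of three alike in size; may be absent (None).
- jar_2: Spice jar with a straight body and dark screw cap: a plain cylinder 41 mm in diameter, 105 mm tall, 110 g. Origin at the centre of its underside, z up its axis; it starts standing on the worktop. One of three alike in size; may be absent (None).
- jar_3: Spice jar with a straight body and dark screw cap: a plain cylinder 41 mm in diameter, 105 mm tall, 110 g. Origin at the centre of its underside, z up its axis; it starts standing on the worktop. One of three alike in size; may be absent (None).
- tin_1: Small tin: a plain cylinder 57 mm in diameter, 72 mm tall, 180 g. Origin at the centre of its underside, z up its axis; it starts standing on the worktop. One of three alike; may be absent (None).
- tin_2: Small tin: a plain cylinder 57 mm in diameter, 72 mm tall, 180 g. Origin at the centre of its underside, z up its axis; it starts standing on the worktop. One of three alike; may be absent (None).
- tin_3: Small tin: a plain cylinder 57 mm in diameter, 72 mm tall, 180 g. Origin at the centre of its underside, z up its axis; it starts standing on the worktop. One of three alike; may be absent (None).
- kitchen_timer: Bystander: round kitchen timer, 68 mm across, 46 mm tall, on the worktop to the right of the box, low enough for the open lid to pass over it. Origin at the centre of its underside.
- veg_brush: Bystander: scrubbing brush with a grip bow, 30 x 85 x 55 mm, on the worktop to the right of the box, low enough for the open lid to pass over it. Origin at the centre of its underside.

How it is judged (in metres and radians):
On the way:
1. the lid is swung aside, clear of the box (at least 1.3 rad) (value of joint swivel_lid above 1.3 rad), for 0.2 s.
At the end, for the whole second after the job is handed in: The lid is shut (joint below 0.05 rad); every jar and tin that is present is inside the box walls, upright within 0.12 rad, its underside no higher than 52 mm above the worktop, and at rest (value of joint swivel_lid below 0.05 rad and x of jar_1 in the frame of spice_box between -0.087 and 0.087 m and y of jar_1 in the frame of spice_box between -0.094 and 0.094 m and z of jar_1 in the frame of spice_box between 0 and 0.052 m and angle between each of jar_1, jar_2, jar_3, tin_1, tin_2, tin_3's own z axis and vertical below 0.12 rad and linear speed of each of jar_1, jar_2, jar_3, tin_1, tin_2, tin_3 below 0.02 m/s and x of jar_2 in the frame of spice_box between -0.087 and 0.087 m and y of jar_2 in the frame of spice_box between -0.094 and 0.094 m and z of jar_2 in the frame of spice_box between 0 and 0.052 m and x of jar_3 in the frame of spice_box between -0.087 and 0.087 m and y of jar_3 in the frame of spice_box between -0.094 and 0.094 m and z of jar_3 in the frame of spice_box between 0 and 0.052 m and x of tin_1 in the frame of spice_box between -0.087 and 0.087 m and y of tin_1 in the frame of spice_box between -0.094 and 0.094 m and z of tin_1 in the frame of spice_box between 0 and 0.052 m and x of tin_2 in the frame of spice_box between -0.087 and 0.087 m and y of tin_2 in the frame of spice_box between -0.094 and 0.094 m and z of tin_2 in the frame of spice_box between 0 and 0.052 m and x of tin_3 in the frame of spice_box between -0.087 and 0.087 m and y of tin_3 in the frame of spice_box between -0.094 and 0.094 m and z of tin_3 in the frame of spice_box between 0 and 0.052 m); the robot touches nothing.
It fails at once if the timer or the brush is shifted more than 4 cm (distance of any of kitchen_timer, veg_brush from where it was at the start of the episode above 0.04 m).
Of jar_1, jar_2, jar_3, tin_1, tin_2, tin_3 only 4 to 6 are there at a start; the rules pass over those that are not, and their reading is None.
At some moment in a run one of tin_1, tin_2, tin_3 may be knocked a few centimetres aside while the robot is not near it.
It also fails if it takes over 210 s, if anything falls off the work surface, if the arm or the gripper's body presses on something with over 40 N, if the wrist force passes 120 N, or if a joint passes its speed limit or range.

### The arm

A 6-joint arm with a two-finger parallel gripper is mounted at the origin on a cart in front of the work surface, level with it; the furniture and walls round the work are solid. World frame = base frame: x ahead of the robot, y to its left, z up, the work surface at z = 0. Lengths are in mm, angles in degrees, forces in N, time in s.
With the tool pointing down it reaches from about 350 to 850 mm from the base axis. Payload 8.1 kg.
Tool frame: the origin (TCP) lies midway between the tips of the shut fingers; the grasp point (between the pads) lies 19 mm behind it; z points along the fingers, y is the line along which they close (so a half turn about z gives the same grasp; the last joint's range is limited). The gripper opens to 85 mm and grips with 20 to 120 N. Pads are 22 mm wide; open, the fingers measure 114 mm over their backs; the gripper's body (76 mm by 85 mm) begins 54 mm behind the grasp point. The pads swing forward as they close: fully open they stand 13 mm farther back than shut.
Start: joints at [59.966, 7.471, 85.268, -0, 87.261, -4.893], TCP at [254.892, 543.172, 231.292] pointing down, gripper open.
Joint ranges: [-169.43, 169.43], [-51.17, 129.36], [1.28, 143.12], [-76.62, 256.62], [0, 156.53], [-152.29, 152.29]. Speed limits (degrees/s): [136.94, 136.94, 159.86, 180, 180, 180].

### API

Orientations are given as [roll, pitch, yaw] about the fixed x, y, z axes, in that order (R = Rz(yaw) Ry(pitch) Rx(roll)).
In Python, from bench import r gives the robot as it stands.
- The arm moves only by the shell command python3 steer.py 'ROWS' [FORCE]. ROWS is a JSON list that holds a single list of rows (three levels of brackets), with 1 to 8 rows, each of 7 numbers: a rotation vector rx, ry, rz in units of 4 degrees, then dx, dy, dz in units of 20 mm, then the finger opening in mm; each row is the pose to reach, as a shift and turn from the pose commanded when the command began, along the tool's axes at that moment; what a row does not reach only later rows make up. A row lasts 1/8 s, in which the tool goes at most 62.5 mm and 10.7 degrees, less where a joint would pass 70% of its speed; a pose out of reach is approached as far as the arm can. The fingers move at their own pace and stop on an object; FORCE is the grip in N (left out, the last holds). Time passes only in rows, so rows that do not move let the fingers close. It prints the time, the measured TCP pose, the force, the opening and the grip force at its end. Input that does not fit is refused with a message, and nothing moves.
- r.sense(): the state, without advancing time (a new reading comes with each control period).
- r.snapshot(name): name is "scene" or "top" or "wrist"; returns a dict with "pixels" (480x640x3 uint8, blue, green, red), "fx", "fy", "cx", "cy" (pixels), "pose" (4x4, takes a point from camera to world coordinates). Camera axes: x right, y up, looking along -z (the intrinsics and any distortion apply to the point x, -y, -z); pixel columns grow to the right and rows downward; lengths in mm; the calibration is good to about 2 mm. A picture is of the moment at which its call begins. There is no depth.
- r.hand_in(): hands the job in; it is judged then, once.
The state is a dict: "time": time; "joint_pos": joint angles; "qd": joint speeds; "joint_efforts": joint torques, N m; "tool_pos": TCP position; "tcp_rot": TCP orientation; "ft_force": force on the tool from outside, world axes, zero at the start; "wrist_torque": the same for the moment, N m; "finger_gap": finger opening in mm; "grip_force": force on a finger pad.
Only numpy, scipy, OpenCV 4.12 (cv2) and the standard library are available. Lean on these libraries where they do the work, as an engineer would, in place of code of your own. Each camera call takes 0.05 s, during which the arm holds its last target. There are 200 camera calls.

## Working session

There is one attempt and no reset: what is moved stays moved. The work goes in short steps, Python scripts to look and compute and a shell command to move; the robot and the scene stay as the last step left them, time stands still between calls to the robot, and variables do not carry over. Pictures are saved under pics/ and viewed, at most 14 in all, crops included, and the job is handed in when it is done.

```bash
ls; mkdir -p pics; python3 - <<'E'
from bench import r
import cv2
s=r.sense();print(s['time'],s['tool_pos'],s['tcp_rot'],s['finger_gap'])
for n in("top","scene"):
    d=r.snapshot(n);cv2.imwrite(f'pics/{n}0.png',d['pixels']);print(n,d['fx'],d['fy'],d['cx'],d['cy'],d['pose'],[k for k in d])
E
```

```text
bench.py
pics
steer.py
0.0 [254.6023549  542.68392621 230.20429627] [-1.79891589e+02 -9.79763588e-03  1.54860208e+02] 85.5811338183343
top 504.03813382974096 504.03813382974096 325.206032637527 236.75213226579663 [[ 7.07898595e-03  9.89366999e-01 -1.45268130e-01  3.58580452e+02]
 [-9.99844286e-01  4.65467155e-03 -1.70216636e-02  5.98446867e+01]
 [-1.61644968e-02  1.45366006e-01  9.89245891e-01  1.24474642e+03]
 [ 0.00000000e+00  0.00000000e+00  0.00000000e+00  1.00000000e+00]] ['pixels', 'fx', 'fy', 'cx', 'cy', 'pose']
scene 490.17660042760235 490.17660042760235 325.3606150076281 238.7377773899294 [[ 5.16560373e-01  4.80557849e-01 -7.08681547e-01 -2.06673460e+02]
 [-8.56090327e-01  3.05878940e-01 -4.16590237e-01 -3.62358330e+02]
 [ 1.65750524e-02  8.21889425e-01  5.69405866e-01  7.04741337e+02]
 [ 0.00000000e+00  0.00000000e+00  0.00000000e+00  1.00000000e+00]] ['pixels', 'fx', 'fy', 'cx', 'cy', 'pose']
```

View pics/top0.png

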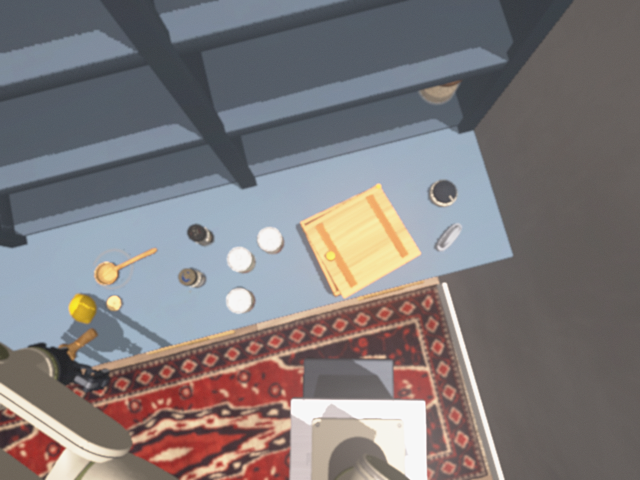

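View pics/scene0.png

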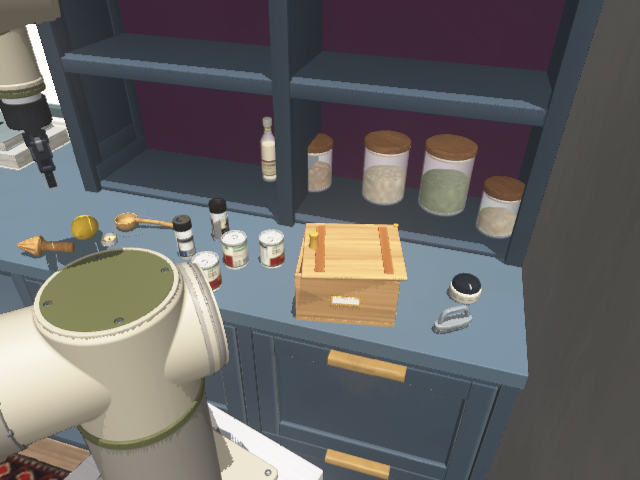

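The top view shows 2 jars (caps at ~(197,232) and (187,276)), 3 tins (~(270,239), (239,259), (239,299)), the box with its lid slightly open, the knob at ~(330,256), and the timer and brush on the right. Next I'll enlarge a crop.

```bash
python3 - <<'E'
import cv2
a=cv2.imread('pics/top0.png');cv2.imwrite('pics/c1.png',cv2.resize(a[175:325,170:430],None,fx=3,fy=3,interpolation=cv2.INTER_CUBIC))
E
cat > h.py <<'E'
import numpy as np
from bench import r
TOP=None
def ray(d,u,v):
    x=np.array([(u-d['cx'])/d['fx'],-(v-d['cy'])/d['fy'],-1.0]);P=np.array(d['pose']);return P[:3,3],P[:3,:3]@x
def at(d,u,v,z):
    o,k=ray(d,u,v);return o+k*(z-o[2])/k[2]
def proj(d,p):
    P=np.array(d['pose']);c=P[:3,:3].T@(np.asarray(p)-P[:3,3]);return d['cx']+d['fx']*c[0]/-c[2],d['cy']-d['fy']*c[1]/-c[2]
E
```

```text
(no output)
```

View pics/c1.png

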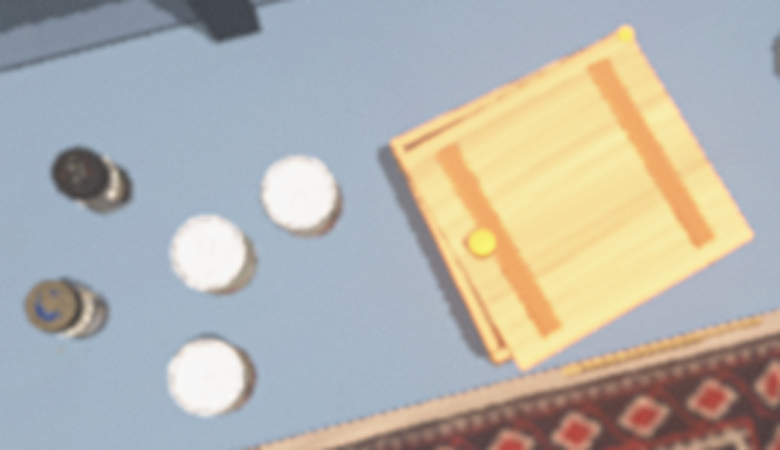

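Crop (3x): jar caps at (82,174) and (53,306). Tin tops at (300,193), (210,253), (209,376). Knob top at (482,242), pin at (627,33), and box back-left rim corner at (392,143).

```bash
python3 - <<'E'
from h import *
d=r.snapshot("top")
for n,X,Y,z in [('jarA',82,174,105),('jarB',53,306,105),('tinA',300,193,72),('tinB',210,253,72),('tinC',209,376,72),('knob',482,242,161),('pin',627,33,129),('boxBL',392,143,117),('boxFL',495,360,117),('lidFR',752,236,127),('lidFL',524,370,127),('lidBL',405,150,127)]:
    print(n,at(d,170+(X-1)/3,175+(Y-1)/3,z).round(1))
s=d=r.snapshot("wrist");import cv2;print(d['pose'],d['fx']);
E
```

```text
jarA [534.1 374.2 105. ]
jarB [432.9 391.8 105. ]
tinA [524.8 210.8  72. ]
tinB [477.2 280.1  72. ]
tinC [381.8 277.9  72. ]
knob [477.2  67.1 161. ]
pin [640.1 -41.4 129. ]
boxBL [557. 136. 117.]
boxFL [394.1  57.3 117. ]
lidFR [ 486.4 -132.8  127. ]
lidFL [386.7  36.  127. ]
lidBL [550.  125.5 127. ]
[[ 4.25392563e-01 -8.55721716e-01 -2.94587020e-01  1.78166254e+02]
 [ 9.05007544e-01  4.01654749e-01  1.40124259e-01  5.77301375e+02]
 [-1.58509637e-03 -3.26211293e-01  9.45295552e-01  3.74048739e+02]
 [ 0.00000000e+00  0.00000000e+00  0.00000000e+00  1.00000000e+00]] 348.7824741558985
```

```bash
cat >> h.py <<'E'
from scipy.spatial.transform import Rotation as Ro
def plan(*T):
    """T: (x,y,z,yaw or None) world targets; prints [rotvec, shift] in the present tool axes"""
    s=r.sense();p=np.array(s['tool_pos']);R=Ro.from_euler('xyz',s['tcp_rot'],degrees=True)
    for t in T:
        w=Ro.identity() if t[3] is None else R.inv()*Ro.from_euler('xyz',[180,0,t[3]],degrees=True)
        print(w.as_rotvec(degrees=True).round(1),R.inv().apply(np.array(t[:3])-p).round(1))
E
python3 - <<'E'
from h import *
P=np.array([640.1,-41.4])
plan((477.2,67.1,200,154.86),(477.2,67.1,133,154.86))
E
```

```text
[-0.1 -0.  -0. ] [-403.5 -336.1   31. ]
[-0.1 -0.  -0. ] [-403.5 -336.    98. ]
```

The manual's scale: shifts go in units of 20 mm and turns go in units of 4 degrees. Converting my numbers, -403.5 mm is -20.175, -336 mm is -16.8.

```bash
python3 steer.py '[[[0,0,0,-20.175,-16.8,0,40],[0,0,0,-20.175,-16.8,0,40],[0,0,0,-20.175,-16.8,0,40],[0,0,0,-20.175,-16.8,0,40],[0,0,0,-20.175,-16.8,0,40],[0,0,0,-20.175,-16.8,0,40],[0,0,0,-20.175,-16.8,0,40],[0,0,0,-20.175,-16.8,0,40]]]' 20
python3 steer.py '[[[0,0,0,0,0,0,40],[0,0,0,0,0,0,40],[0,0,0,0,0,0,40]]]'
python3 - <<'E'
from h import *
import cv2
plan((477.2,67.1,200,154.86),(477.2,67.1,133,154.86))
d=r.snapshot("wrist");cv2.imwrite('pics/w1.png',d['pixels']); print(proj(d,(477.2,67.1,161)),d['pose'],d['fx'],d['cx'],d['cy'])
E
```

```text
time: 1.2
tool_pos: [467.3, 88.4, 231.4]
tcp_rot: [180.0, 0.0, 154.9]
ft_force: [0.6, -0.5, 0.5]
finger_gap: 40.5
grip_force: 0.0
time: 1.58
tool_pos: [466.3, 91.6, 231.2]
tcp_rot: [180.0, -0.0, 155.0]
ft_force: [-0.8, -0.5, -0.9]
finger_gap: 39.8
grip_force: 0.0
[ 0.  -0.   0.1] [-20.2 -17.6  31.2]
[ 0.  -0.   0.1] [-20.3 -17.6  98.2]
(np.float64(292.48774390253203), np.float64(278.10567278332155)) [[ 4.23716979e-01 -8.56318604e-01 -2.95266608e-01  3.89673682e+02]
 [ 9.05794635e-01  4.00579005e-01  1.38103367e-01  1.25700908e+02]
 [ 1.71218801e-05 -3.25967651e-01  9.45380923e-01  3.74806642e+02]
 [ 0.00000000e+00  0.00000000e+00  0.00000000e+00  1.00000000e+00]] 348.7824741558985 316.12401758971083 235.65661232580743
```

View pics/w1.png

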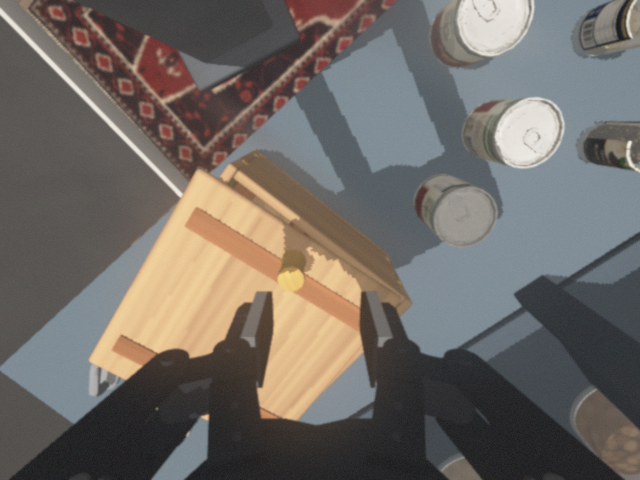

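The wrist view shows the knob top at (291,281), against a prediction of (292,278). The position holds to about 2 mm.

```bash
python3 - <<'E'
from h import *
d=r.snapshot("wrist")
print(at(d,291,280,161))
for n,u,v,z in[('tinA',464,216,72),('tinB',528,131,72)]:print(n,at(d,u,v,z))
plan((476,67.3,133,154.86))
E
python3 steer.py '[[[0,0,0,-1,-0.85,0,40],[0,0,0,-1,-0.85,2.5,40],[0,0,0,-1,-0.85,4.9,40],[0,0,0,-1,-0.85,4.9,28],[0,0,0,-1,-0.85,4.9,28],[0,0,0,-1,-0.85,4.9,28]]]'
python3 - <<'E'
from h import *
P=np.array([640.1,-41.4]); s=r.sense();p=s['tool_pos'][:2]
t0=np.arctan2(p[1]+41.4,p[0]-640.1); print(np.hypot(*(p-P)),np.degrees(t0))
R=195.3
for k in range(1,15):
    t=np.radians(146.3+7*k); q=P+R*np.array([np.cos(t),np.sin(t)]); plan((q[0],q[1],133,154.86+min(42,3*k)))
E
```

```text
[478.10414092  65.63761223 161.        ]
tinA [523.73810816 210.18732461  72.        ]
tinB [475.48115078 280.33050546  72.        ]
[ 0.  -0.   0.1] [-19.  -18.   98.3]
time: 2.42
tool_pos: [478.9, 66.9, 135.5]
tcp_rot: [179.9, 0.1, 154.9]
ft_force: [-0.6, -0.4, 1.0]
finger_gap: 27.7
grip_force: 0.0
194.21241513302985 146.1251087654136
[ 0.1  0.2 -3. ] [  3.3 -24.2   2.4]
[ 0.1  0.2 -6. ] [  2.5 -48.    2.4]
[ 0.1  0.2 -9. ] [ -1.2 -71.6   2.4]
[  0.1   0.2 -12. ] [ -7.7 -94.5   2.4]
[  0.1   0.2 -15. ] [ -17.  -116.5    2.3]
[  0.1   0.2 -18. ] [ -28.9 -137.1    2.3]
[  0.1   0.2 -21. ] [ -43.2 -156.2    2.4]
[  0.1   0.2 -24. ] [ -59.7 -173.4    2.4]
[  0.    0.2 -27. ] [ -78.3 -188.4    2.4]
[  0.    0.2 -30. ] [ -98.5 -201.1    2.4]
[  0.    0.2 -33. ] [-120.  -211.2    2.5]
[  0.    0.2 -36. ] [-142.7 -218.6    2.5]
[  0.    0.2 -39. ] [-166.1 -223.2    2.6]
[  0.    0.2 -42. ] [-189.9 -224.9    2.6]
```

Converted, -8 mm is -0.4, 1 mm is 0.05, -21 degrees is -5.25.

```bash
python3 steer.py '[[[0,0,-0.75,0.1,-1.2,0,28],[0,0,-1.5,0.05,-2.4,0,28],[0,0,-2.25,-0.1,-3.6,0,28],[0,0,-3,-0.4,-4.7,0,28],[0,0,-3.75,-0.85,-5.8,0,28],[0,0,-4.5,-1.45,-6.85,0,28],[0,0,-5.25,-2.15,-7.8,0,28],[0,0,-5.25,-2.15,-7.8,0,28]]]'
python3 - <<'E'
from h import *
P=np.array([640.1,-41.4]); s=r.sense();p=s['tool_pos'][:2]
print(np.hypot(*(p-P)),np.degrees(np.arctan2(*(p-P)[::-1]))%360)
for k in range(8,15):
    t=np.radians(146.3+7*k); q=P+195*np.array([np.cos(t),np.sin(t)]); plan((q[0],q[1],135,154.86+min(42,3*k)))
E
```

```text
time: 3.42
tool_pos: [451.3, -94.4, 134.8]
tcp_rot: [-180.0, 0.1, 175.7]
ft_force: [-0.6, -0.3, 0.6]
finger_gap: 28.0
grip_force: 0.0
196.12565147662323 195.6646033279538
[-0.   0.1 -3.1] [-10.  -20.4  -0.1]
[-0.   0.1 -6.1] [-21.9 -41.   -0.1]
[-0.1  0.1 -9.1] [-36.2 -60.   -0. ]
[ -0.1   0.1 -12.1] [-52.8 -77.1   0. ]
[ -0.1   0.1 -15.1] [-71.3 -92.    0.1]
[ -0.1   0.1 -18.1] [-9.150e+01 -1.046e+02  1.000e-01]
[ -0.1   0.1 -21.1] [-113.1 -114.7    0.2]
```

```bash
python3 steer.py '[[[0,0,-0.75,-0.5,-1,0,28],[0,0,-1.5,-1.1,-2.05,0,28],[0,0,-2.25,-1.8,-3,0,28],[0,0,-3,-2.65,-3.85,0,28],[0,0,-3.75,-3.55,-4.6,0,28],[0,0,-4.5,-4.55,-5.2,0,28],[0,0,-5.25,-5.55,-5.7,0,28],[0,0,-5.25,-5.55,-5.7,0,28]]]'
python3 steer.py '[[[0,0,0,0,0,-2.5,40],[0,0,0,0,0,-5.5,60]]]'
python3 - <<'E'
from h import *
import cv2
d=r.snapshot("top");a=d['pixels'];cv2.imwrite('pics/c2.png',cv2.resize(a[165:325,250:510],None,fx=3,fy=3,interpolation=cv2.INTER_CUBIC))
E
```

```text
time: 4.42
tool_pos: [553.9, -214.5, 134.0]
tcp_rot: [-180.0, 0.1, -163.2]
ft_force: [-0.2, -0.0, -0.8]
finger_gap: 28.3
grip_force: 0.0
time: 4.68
tool_pos: [551.2, -213.1, 243.0]
tcp_rot: [179.8, -0.2, -163.2]
ft_force: [0.7, 0.1, 0.4]
finger_gap: 56.7
grip_force: 0.0
```

View pics/c2.png

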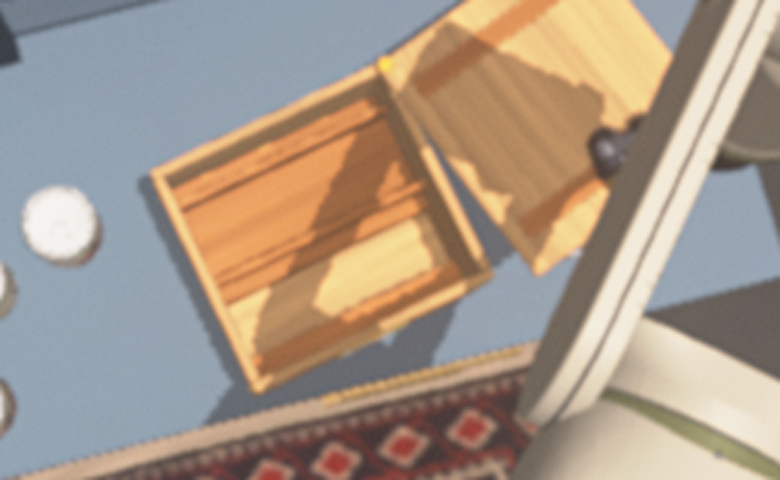

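The lid is open. Crop (3x): rim corners are back-left (151,172), front-left (258,391) and front-right (490,273), with the pin at (386,65).

```bash
python3 - <<'E'
from h import *
d=r.snapshot("top")
W=np.array([at(d,250+(X-1)/3,165+(Y-1)/3,z)[:2] for X,Y,z in[(151,172,117),(258,391,117),(490,273,117),(386,65,130)]])
B=np.array([(93,100),(-93,100),(-93,-100),(87,-96)],float)
Bc,Wc=B.mean(0),W.mean(0)
H=(B-Bc).T@(W-Wc); th=np.arctan2(H[0,1]-H[1,0],H[0,0]+H[1,1]); R=np.array([[np.cos(th),-np.sin(th)],[np.sin(th),np.cos(th)]])
o=Wc-R@Bc; print(W.round(1),np.degrees(th),o,(B@R.T+o-W).round(1))
for n,b in[('j1',(-40.5,60)),('j2',(-40.5,0)),('t1',(32.7,-61)),('t2',(32.7,0)),('t3',(32.7,61))]: print(n,(R@np.array(b)+o).round(1))
print(r.sense()['joint_pos'])
E
```

```text
[[ 557.8  136.8]
 [ 393.4   55.1]
 [ 482.2 -118. ]
 [ 638.3  -40.5]] 26.268487930880152 [519.71958438   8.10583319] [[ 1.   2.1]
 [-1.3  1.6]
 [-1.7 -4.7]
 [ 2.   1. ]]
j1 [456.8  44. ]
j2 [483.4  -9.8]
t1 [576.  -32.1]
t2 [549.   22.6]
t3 [522.   77.3]
[-2.61124233e+01  5.65253828e+00  8.49922746e+01  1.13492396e-02
  8.86034522e+01 -1.32900739e+02]
```

```bash
python3 - <<'E'
from h import *
plan((535,15,270,206.4))
E
```

```text
[-0.5  0.5 -9.6] [-46.8 226.3 -18.7]
```

```bash
python3 steer.py '[[[0,0,-2.5,-2.3,11.3,-0.95,60],[0,0,-2.5,-2.3,11.3,-0.95,60],[0,0,-2.5,-2.3,11.3,-0.95,60],[0,0,-2.5,-2.3,11.3,-0.95,60],[0,0,-2.5,-2.3,11.3,-0.95,60],[0,0,-2.5,-2.3,11.3,-0.95,60]]]'
python3 - <<'E'
from h import *
import cv2
d=r.snapshot("wrist");cv2.imwrite('pics/w2.png',cv2.resize(d['pixels'],(800,600),interpolation=cv2.INTER_CUBIC))
E
```

```text
time: 5.52
tool_pos: [530.9, 14.9, 262.4]
tcp_rot: [-180.0, 0.0, -153.1]
ft_force: [0.2, 0.1, -0.2]
finger_gap: 60.3
grip_force: 0.0
```

View pics/w2.png

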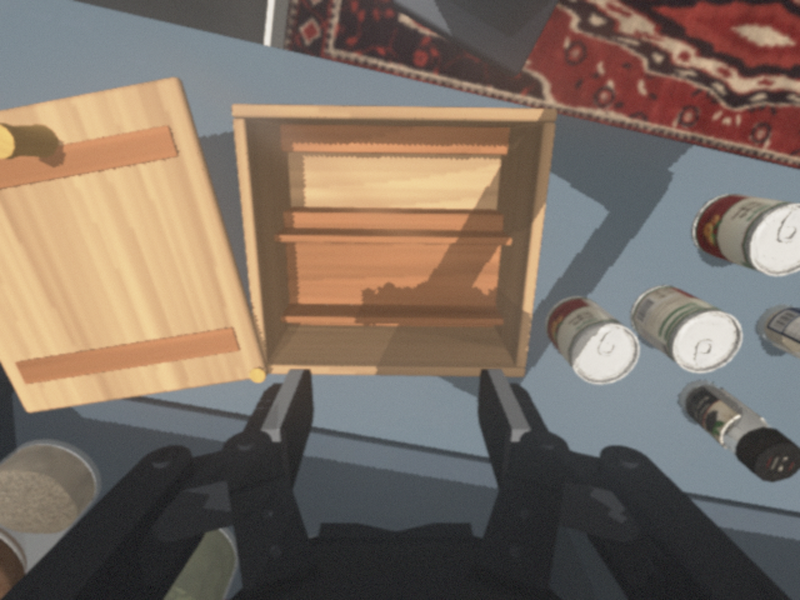

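Wrist view (800 px wide): rim corners are FR (233,105), FL (556,108) and BL (525,376), with the pin top at (258,375). The shelf and trough are visible.

```bash
python3 - <<'E'
from h import *
d=r.snapshot("wrist")
W=np.array([at(d,(X-.5)/1.25,(Y-.5)/1.25,z)[:2] for X,Y,z in[(525,376,117),(556,108,117),(233,105,117),(258,375,130)]])
B=np.array([(93,100),(-93,100),(-93,-100),(87,-96)],float)
Bc,Wc=B.mean(0),W.mean(0)
H=(B-Bc).T@(W-Wc); th=np.arctan2(H[0,1]-H[1,0],H[0,0]+H[1,1]); R=np.array([[np.cos(th),-np.sin(th)],[np.sin(th),np.cos(th)]])
o=Wc-R@Bc; print(W.round(1),np.degrees(th),o,(B@R.T+o-W).round(1))
for n,b in[('j1',(-40.5,60)),('j2',(-40.5,0)),('t1',(32.7,-61)),('t2',(32.7,0)),('t3',(32.7,61))]: print(n,(R@np.array(b)+o).round(1))
for n,X,Y,z in[('tinA',605,356,72),('tinB',705,337,72),('jarA',774,454,105)]:print(n,at(d,(X-.5)/1.25,(Y-.5)/1.25,z))
def bx(X,Y,z): p=at(d,(X-.5)/1.25,(Y-.5)/1.25,z)[:2];return (R.T@(p-o)).round(1)
print('fence front top edges',bx(400,235,73),bx(400,242,73),'fence back',bx(400,318,73),bx(400,325,73),'ledge back',bx(400,150,33),bx(400,156,33),'shelf front',bx(400,211,41),bx(400,228,41))
E
```

```text
[[ 558.   135. ]
 [ 392.5   52.7]
 [ 479.7 -124. ]
 [ 638.7  -42.9]] 26.164572796045448 [519.01266173   4.95970402] [[ 0.4  0.7]
 [-1.1  1. ]
 [-0.1 -1.8]
 [ 0.7  0.1]]
j1 [456.2  41. ]
j2 [482.7 -12.9]
t1 [575.3 -35.4]
t2 [548.4  19.4]
t3 [521.5  74.1]
tinA [526.97239864 210.2769076   72.        ]
tinB [474.71670848 274.52639832  72.        ]
jarA [531.06674316 366.33555668 105.        ]
fence front top edges [-4.5  5. ] [0.9 5.1] fence back [64.4  5.9] [70.6  6. ] ledge back [-66.3   4.5] [-61.7   4.5] shelf front [-18.3   5.1] [-4.2  5.3]
```

```bash
cat >> h.py <<'E'
def box(x,y):
    c,s=np.cos(np.radians(26.2)),np.sin(np.radians(26.2));return (519+c*x-s*y,5+s*x+c*y)
E
python3 - <<'E'
from h import *
plan((533,372,200,206.2))
E
```

```text
[-0.  -0.   0.6] [-163.   318.8   62. ]
```

Converted, 319 mm is 15.95, -163 mm is -8.15, 0.6 degrees is 0.15.

```bash
python3 steer.py '[[[0,0,0.15,-8.15,15.95,1,85],[0,0,0.15,-8.15,15.95,1,85],[0,0,0.15,-8.15,15.95,1,85],[0,0,0.15,-8.15,15.95,1,85],[0,0,0.15,-8.15,15.95,2,85],[0,0,0.15,-8.15,15.95,3.1,85],[0,0,0.15,-8.15,15.95,3.1,85],[0,0,0.15,-8.15,15.95,3.1,85]]]'
python3 - <<'E'
from h import *
import cv2
d=r.snapshot("wrist");cv2.imwrite('pics/w3.png',cv2.resize(d['pixels'],(800,600),interpolation=cv2.INTER_CUBIC))
print(r.sense()['tool_pos'],np.array(proj(d,(533,372,105)))*1.25)
E
```

```text
time: 6.62
tool_pos: [533.1, 371.9, 199.9]
tcp_rot: [-180.0, -0.1, -153.8]
ft_force: [0.4, 0.4, 0.6]
finger_gap: 85.0
grip_force: 0.0
[533.64590234 371.71449207 201.02023136] [397.62182196 299.3731494 ]
```

View pics/w3.png

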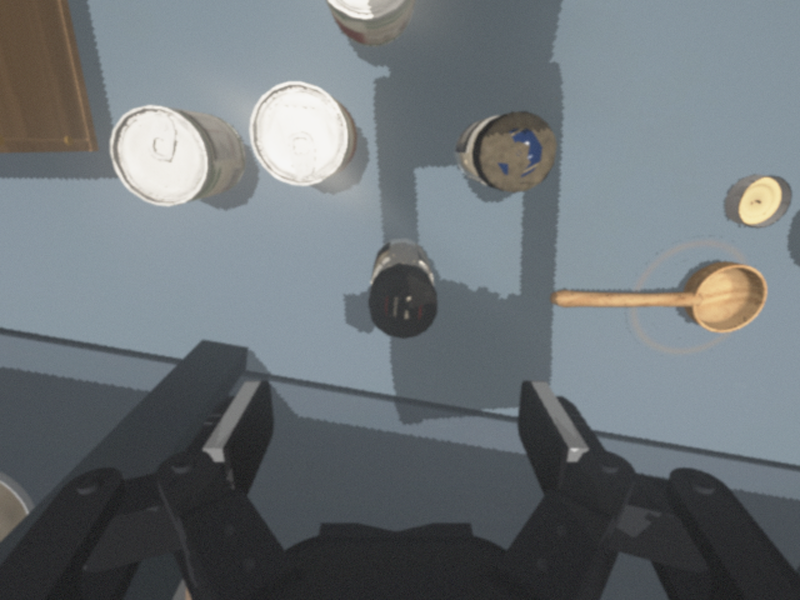

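Jar A's cap is at (403,300), jar B's cap at (515,151), tin A's top at (160,155), and tin B's top at (302,134) in the 800 px view.

```bash
python3 - <<'E'
from h import *
d=r.snapshot("wrist")
for n,X,Y,z in[('jarA',403,300,105),('jarB',515,151,105),('tinA',160,155,72),('tinB',302,134,72)]:print(n,at(d,(X-.5)/1.25,(Y-.5)/1.25,z).round(1))
q=at(d,402.5/1.25,299.5/1.25,105);plan((q[0],q[1],57,206.2))
for y in(40,-40):print(box(-40.5,y))
E
```

```text
jarA [532.8 374.7 105. ]
jarB [433.2 390.4 105. ]
tinA [524.8 209.7  72. ]
tinB [476.7 281.2  72. ]
[-0.   0.1 -0.1] [-1.000e-01  3.200e+00  1.446e+02]
(np.float64(465.0008019165199), np.float64(23.009347748907462))
(np.float64(500.3212701398595), np.float64(-48.771321825038825))
```

Converted, 40 mm is 2, 145 mm is 7.25.

```bash
python3 steer.py '[[[0,0,0,0,0.15,2,80],[0,0,0,0,0.15,4.5,80],[0,0,0,0,0.15,7.25,80],[0,0,0,0,0.15,7.25,36],[0,0,0,0,0.15,7.25,36],[0,0,0,0,0.15,7.25,36],[0,0,0,0,0.15,7.25,36],[0,0,0,0,0.15,7.25,36]]]' 40
python3 steer.py '[[[0,0,0,0,0,-2,36],[0,0,0,0,0,-4.5,36],[0,0,0,0,0,-7.5,36],[0,0,0,0,0,-7.5,36]]]'
python3 - <<'E'
from h import *
plan((*box(-40.5,40),210,206.2),(*box(-40.5,40),64.5,206.2))
E
```

```text
time: 7.72
tool_pos: [533.7, 376.9, 59.3]
tcp_rot: [-180.0, 0.3, -153.7]
ft_force: [-0.6, -2.3, 8.6]
finger_gap: 40.1
grip_force: 41.2
time: 8.22
tool_pos: [534.9, 378.0, 214.9]
tcp_rot: [179.9, 0.8, -153.7]
ft_force: [0.8, 1.4, -1.8]
finger_gap: 39.7
grip_force: 40.9
[0.1 0.8 0.1] [ 219.8 -287.4    1.4]
[0.1 0.8 0.1] [ 221.9 -287.6  146.9]
```

```bash
python3 steer.py '[[[0,0,0,11,-14.35,0,36],[0,0,0,11,-14.35,0,36],[0,0,0,11,-14.35,0,36],[0,0,0,11,-14.35,0,36],[0,0,0,11,-14.35,0,36],[0,0,0,11,-14.35,0,36],[0,0,0,11,-14.35,0,36],[0,0,0,11,-14.35,0,36]]]'
python3 - <<'E'
from h import *
import cv2
d=r.snapshot("wrist");cv2.imwrite('pics/w4.png',d['pixels'])
plan((*box(-40.5,40),210,206.2),(*box(-40.5,40),66.5,206.2))
E
```

```text
time: 9.22
tool_pos: [461.0, 21.2, 205.4]
tcp_rot: [180.0, 0.0, -153.8]
ft_force: [0.4, -0.0, -1.7]
finger_gap: 39.5
grip_force: 41.1
[0.  0.  0.1] [-4.1 -0.5 -4.6]
[0.  0.  0.1] [ -4.1  -0.6 138.9]
```

View pics/w4.png

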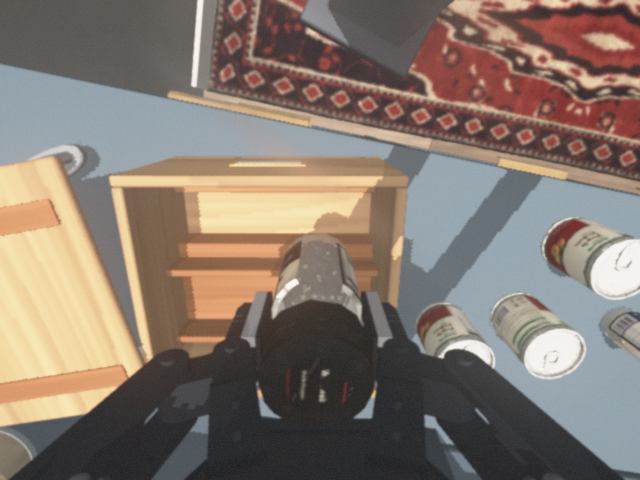

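The image shows the jar held upright above the box, with its cap ellipse centred at about (316,366). Next I'll compare that with the tool axis.

```bash
python3 - <<'E'
from h import *
import cv2
d=r.snapshot("wrist");p=r.sense()['tool_pos']
print(p,proj(d,(p[0],p[1],p[2]+46)), proj(d,(*box(-40.5,40),8)))
for v in(362,366,370):print(v,np.array(at(d,316,v,p[2]+46))-p)
cv2.imwrite('pics/w5.png',cv2.resize(d['pixels'][280:440,220:420],None,fx=4,fy=3.7))
E
```

```text
[461.01919286  21.93620769 205.27990246] (np.float64(320.02409224665564), np.float64(377.2463394360002)) (np.float64(316.76184049326565), np.float64(209.023146677884))
362 [-5.08145723 -4.04945175 46.        ]
366 [-3.60651762 -3.32248857 46.        ]
370 [-2.11810209 -2.58888342 46.        ]
```

View pics/w5.png

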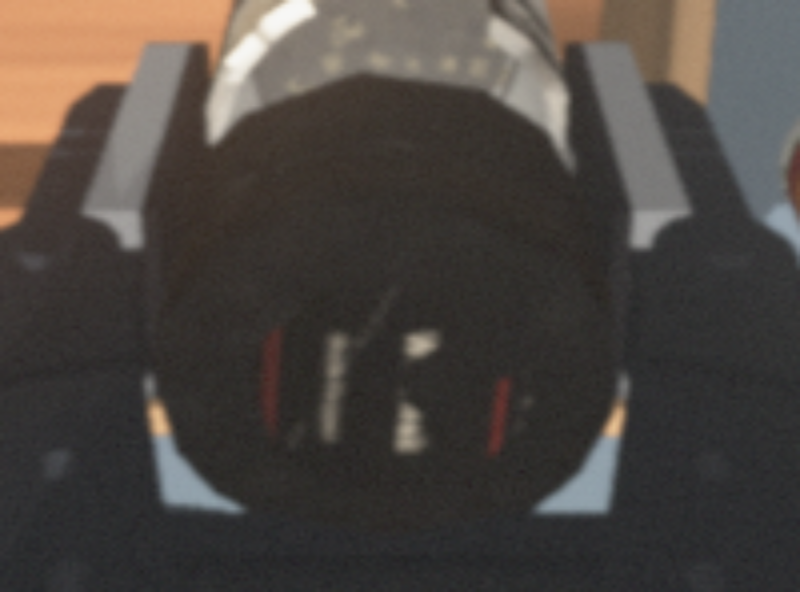

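The cap centre is about 2 mm to the box-front side of the tool axis, so I'll compensate by aiming at box x = -39.

```bash
python3 - <<'E'
from h import *
plan((*box(-39,40),68,206.2))
E
```

```text
[0.  0.  0.1] [ -5.5  -0.8 137.3]
```

Converted, 125 mm is 6.25, 115 mm is 5.75.

```bash
python3 steer.py '[[[0,0,0,-0.275,-0.05,0,36],[0,0,0,-0.275,-0.05,0,36],[0,0,0,-0.275,-0.05,1.25,36],[0,0,0,-0.275,-0.05,2.5,36],[0,0,0,-0.275,-0.05,3.75,36],[0,0,0,-0.275,-0.05,4.75,36],[0,0,0,-0.275,-0.05,5.75,36],[0,0,0,-0.275,-0.05,6.25,36]]]'
python3 steer.py '[[[0,0,0,0,0,0.2,36],[0,0,0,0,0,0.4,36],[0,0,0,0,0,0.6,36],[0,0,0,0,0,0.6,36]]]'
```

```text
time: 10.32
tool_pos: [465.6, 23.0, 79.0]
tcp_rot: [179.9, -0.1, -153.7]
ft_force: [-0.1, 0.2, -1.6]
finger_gap: 40.0
grip_force: 41.1
time: 10.82
tool_pos: [466.3, 22.6, 68.3]
tcp_rot: [180.0, -0.0, -153.7]
ft_force: [-0.3, 0.5, -1.1]
finger_gap: 40.1
grip_force: 41.1
```

```bash
python3 steer.py '[[[0,0,0,0,0,0.05,36],[0,0,0,0,0,0.1,36],[0,0,0,0,0,0.1,36]]]'
python3 steer.py '[[[0,0,0,0,0,0,50],[0,0,0,0,0,0,60],[0,0,0,0,0,0,60],[0,0,0,0,0,-2.5,60],[0,0,0,0,0,-5.5,60],[0,0,0,0,0,-6.75,60],[0,0,0,0,0,-6.75,60]]]'
python3 - <<'E'
from h import *
plan((433.3,391.5,210,206.2),(433.3,391.5,57,206.2))
E
```

```text
time: 11.2
tool_pos: [466.8, 22.6, 67.3]
tcp_rot: [-180.0, 0.0, -153.7]
ft_force: [-2.7, 0.8, 6.8]
finger_gap: 40.1
grip_force: 42.0
time: 12.08
tool_pos: [468.0, 22.5, 204.0]
tcp_rot: [-179.9, 0.3, -153.7]
ft_force: [0.7, -1.1, -0.9]
finger_gap: 59.9
grip_force: 0.0
[-0.1  0.3  0.1] [-132.1  346.2   -6.3]
[-0.1  0.3  0.1] [-131.4  346.6  146.7]
```

```bash
python3 steer.py '[[[0,0,0,-6.6,17.3,-0.25,85],[0,0,0,-6.6,17.3,-0.25,85],[0,0,0,-6.6,17.3,-0.25,85],[0,0,0,-6.6,17.3,-0.25,85],[0,0,0,-6.6,17.3,-0.25,85],[0,0,0,-6.6,17.3,-0.25,85],[0,0,0,-6.6,17.3,-0.25,85],[0,0,0,-6.6,17.3,-0.25,85]]]'
python3 - <<'E'
from h import *
import cv2
d=r.snapshot("wrist");cv2.imwrite('pics/w6.png',cv2.resize(d['pixels'],(800,600),interpolation=cv2.INTER_CUBIC))
print(r.sense()['tool_pos'],np.array(proj(d,(433.3,391.5,105)))*1.25)
E
```

```text
time: 13.08
tool_pos: [430.8, 390.5, 204.1]
tcp_rot: [-179.9, -0.2, -153.7]
ft_force: [-0.3, -0.0, -0.2]
finger_gap: 84.7
grip_force: 0.0
[431.23000469 390.07177795 204.75068915] [396.90769885 301.65461349]
```

View pics/w6.png

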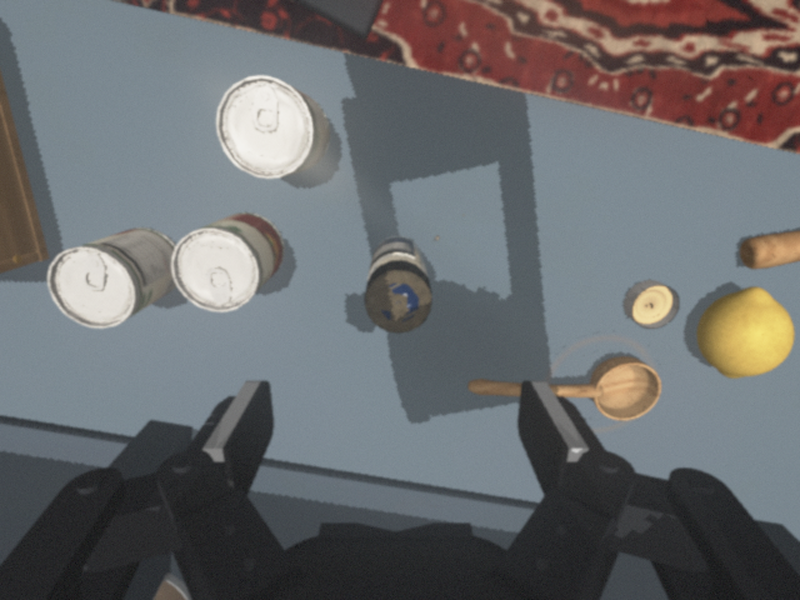

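Jar B's cap is at (398,297), tin C at (266,126), tin B at (216,267), and tin A at (93,285).

```bash
python3 - <<'E'
from h import *
d=r.snapshot("wrist")
for n,X,Y,z in[('jarB',398,297,105),('tinC',266,126,72),('tinA',93,285,72),('tinB',216,267,72)]:print(n,at(d,(X-.5)/1.25,(Y-.5)/1.25,z).round(1))
q=at(d,397.5/1.25,296.5/1.25,105);plan((q[0],q[1],57,206.2))
E
```

```text
jarB [431. 390. 105.]
tinC [379.6 277.6  72. ]
tinA [523.3 209.3  72. ]
tinB [475.3 278.9  72. ]
[-0.  -0.1 -0. ] [  0.2   0.5 148.3]
```

Converted, 1 mm is 0.05, 147 mm is 7.35.

```bash
python3 steer.py '[[[0,0,0,0.05,0.05,2,80],[0,0,0,0.05,0.05,4.5,80],[0,0,0,0.05,0.05,7.35,80],[0,0,0,0.05,0.05,7.35,36],[0,0,0,0.05,0.05,7.35,36],[0,0,0,0.05,0.05,7.35,36],[0,0,0,0.05,0.05,7.35,36],[0,0,0,0.05,0.05,7.35,36]]]' 40
python3 steer.py '[[[0,0,0,0,0,-2,36],[0,0,0,0,0,-4.5,36],[0,0,0,0,0,-7.5,36],[0,0,0,0,0,-7.5,36]]]'
python3 - <<'E'
from h import *
plan((*box(-39.5,-40),206,206.2))
E
```

```text
time: 14.18
tool_pos: [432.1, 392.9, 62.4]
tcp_rot: [180.0, 0.3, -153.7]
ft_force: [-0.8, -1.2, 8.4]
finger_gap: 39.9
grip_force: 42.0
time: 14.68
tool_pos: [433.4, 394.3, 217.7]
tcp_rot: [179.9, 0.7, -153.7]
ft_force: [0.7, 0.1, -0.3]
finger_gap: 39.7
grip_force: 41.3
[0.1 0.7 0.1] [ 135.3 -426.9    8.9]
```

```bash
python3 steer.py '[[[0,0,0,6.75,-21.35,0,36],[0,0,0,6.75,-21.35,0,36],[0,0,0,6.75,-21.35,0,36],[0,0,0,6.75,-21.35,0,36],[0,0,0,6.75,-21.35,0,36],[0,0,0,6.75,-21.35,0,36],[0,0,0,6.75,-21.35,0,36],[0,0,0,6.75,-21.35,0,36]]]'
python3 steer.py '[[[0,0,0,0,0,0,36],[0,0,0,0,0,0,36],[0,0,0,0,0,0,36]]]'
python3 - <<'E'
from h import *
import cv2
d=r.snapshot("wrist");p=r.sense()['tool_pos']
plan((*box(-39.5,-40),80,206.2))
print(p,proj(d,(p[0],p[1],p[2]+43)))
cv2.imwrite('pics/w7.png',cv2.resize(d['pixels'][140:440,120:520],None,fx=2,fy=2))
E
```

```text
time: 15.68
tool_pos: [497.9, -54.5, 209.0]
tcp_rot: [-180.0, -0.0, -154.0]
ft_force: [-0.6, 1.4, -1.5]
finger_gap: 39.7
grip_force: 41.5
time: 16.05
tool_pos: [498.0, -49.4, 209.3]
tcp_rot: [180.0, 0.0, -153.6]
ft_force: [0.5, -0.3, -0.7]
finger_gap: 40.3
grip_force: 41.5
[0.  0.  0.2] [ -3.3  -0.3 129.3]
[498.08908745 -49.58301578 209.32121975] (np.float64(318.80292452154606), np.float64(371.13157129490406))
```

View pics/w7.png

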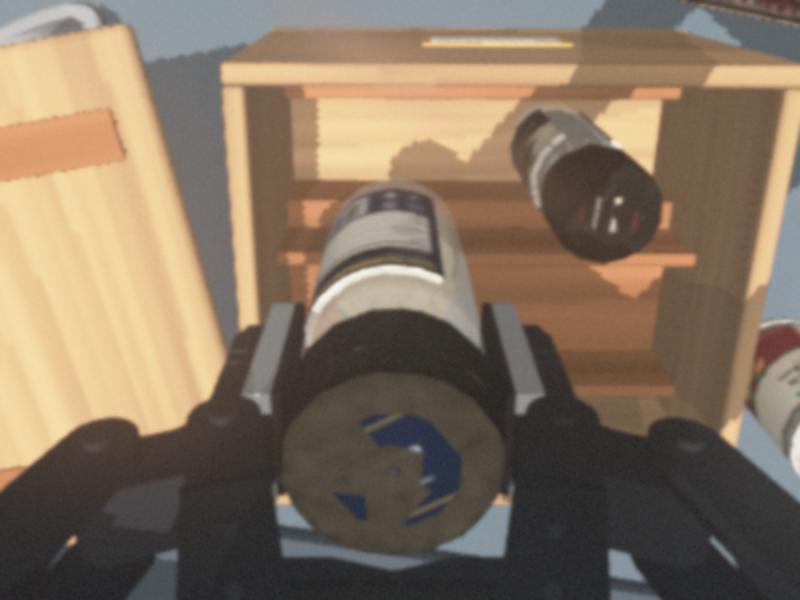

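Jar 1 stands in the trough. The held cap's centre is at px (317.5,371), which matches the tool axis. Lowering now.

Converted, 128 mm is 6.4, 115 mm is 5.75.

```bash
python3 steer.py '[[[0,0,0,-0.125,0,0,36],[0,0,0,-0.125,0,1.25,36],[0,0,0,-0.125,0,2.5,36],[0,0,0,-0.125,0,3.75,36],[0,0,0,-0.125,0,4.75,36],[0,0,0,-0.125,0,5.75,36],[0,0,0,-0.125,0,6.4,36],[0,0,0,-0.125,0,6.4,36]]]'
python3 steer.py '[[[0,0,0,0,0,0.15,36],[0,0,0,0,0,0.3,36],[0,0,0,0,0,0.4,36],[0,0,0,0,0,0.5,36],[0,0,0,0,0,0.5,36]]]'
```

```text
time: 17.1
tool_pos: [499.6, -49.5, 80.3]
tcp_rot: [179.9, -0.1, -153.7]
ft_force: [0.6, -0.7, -0.4]
finger_gap: 40.0
grip_force: 41.5
time: 17.73
tool_pos: [500.2, -49.8, 71.2]
tcp_rot: [180.0, -0.0, -153.7]
ft_force: [0.6, -0.3, -1.6]
finger_gap: 39.8
grip_force: 41.5
```

The manual's scale: shifts go in units of 20 mm and turns go in units of 4 degrees. Converting my numbers, 2 mm is 0.1, 1 mm is 0.05.

```bash
python3 steer.py '[[[0,0,0,0,0,0.05,36],[0,0,0,0,0,0.1,36],[0,0,0,0,0,0.1,50],[0,0,0,0,0,0.1,60],[0,0,0,0,0,0.1,60],[0,0,0,0,0,-2.5,60],[0,0,0,0,0,-5.5,60],[0,0,0,0,0,-6.75,60]]]'
python3 steer.py '[[[0,0,2.75,0,0,-0.25,75],[0,0,5.5,0,0,-0.25,75],[0,0,8.25,0,0,-0.25,75],[0,0,11,0,0,-0.25,75],[0,0,13.75,0,0,-0.25,75],[0,0,16.5,0,0,-0.25,75],[0,0,19.5,0,0,-0.25,75],[0,0,22.5,0,0,-0.25,75]]]'
python3 - <<'E'
from h import *
plan((524.5,210,170,116.2))
E
```

```text
time: 18.73
tool_pos: [502.3, -50.2, 210.9]
tcp_rot: [-179.8, 0.3, -153.7]
ft_force: [0.2, -0.1, -0.5]
finger_gap: 60.3
grip_force: 0.0
time: 19.73
tool_pos: [500.4, -49.9, 211.4]
tcp_rot: [180.0, 0.0, 120.0]
ft_force: [-0.1, -0.1, -0.8]
finger_gap: 75.1
grip_force: 0.0
[0.  0.  3.8] [213.2 150.6  41.3]
```

Converted, 213 mm is 10.65, 151 mm is 7.55, 4 degrees is 1.

```bash
python3 steer.py '[[[0,0,1,10.65,7.55,0,75],[0,0,1,10.65,7.55,0,75],[0,0,1,10.65,7.55,0,75],[0,0,1,10.65,7.55,0,75],[0,0,1,10.65,7.55,1,75],[0,0,1,10.65,7.55,2.05,75],[0,0,1,10.65,7.55,2.05,75]]]'
python3 - <<'E'
from h import *
import cv2
d=r.snapshot("wrist");cv2.imwrite('pics/w8.png',cv2.resize(d['pixels'],(800,600),interpolation=cv2.INTER_CUBIC))
print(r.sense()['tool_pos'],r.sense()['tcp_rot'],np.array(proj(d,(524.5,210,72)))*1.25)
E
```

```text
time: 20.6
tool_pos: [521.5, 209.2, 167.5]
tcp_rot: [-179.7, -0.0, 116.3]
ft_force: [0.4, -0.2, 0.3]
finger_gap: 75.2
grip_force: 0.0
[522.42178326 209.2647819  169.07763557] [-1.79845328e+02 -8.50675521e-03  1.16280807e+02] [403.07113195 296.50772881]
```

View pics/w8.png

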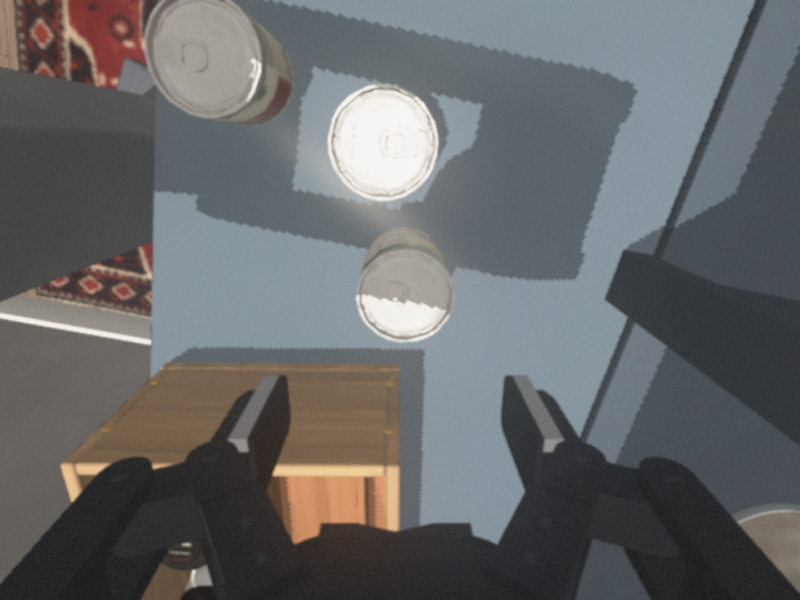

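Tin A's top is at (405,294), within 2 mm of prediction. Tins B and C haven't moved.

```bash
python3 - <<'E'
from h import *
d=r.snapshot("wrist")
for n,X,Y,z in[('tinA',405,294,72),('tinB',384,142,72)]:print(n,at(d,(X-.5)/1.25,(Y-.5)/1.25,z).round(1))
q=at(d,404.5/1.25,293.5/1.25,72);plan((q[0],q[1],36,116.2))
E
```

```text
tinA [525.8 211.7  72. ]
tinB [478.5 281.6  72. ]
[-0.   0.   0.1] [  0.9   3.4 134.3]
```

```bash
python3 steer.py '[[[0,0,0,0.05,0.15,2,82],[0,0,0,0.05,0.15,4.25,82],[0,0,0,0.05,0.15,6.65,82],[0,0,0,0.05,0.15,6.65,82],[0,0,0,0.05,0.15,6.65,50],[0,0,0,0.05,0.15,6.65,50],[0,0,0,0.05,0.15,6.65,50],[0,0,0,0.05,0.15,6.65,50]]]' 40
python3 steer.py '[[[0,0,0,0,0,-2,50],[0,0,0,0,0,-4.5,50],[0,0,0,0,0,-7.5,50],[0,0,0,0,0,-7.5,50]]]'
python3 - <<'E'
from h import *
plan((*box(32.7,-62),186,116.2))
E
```

```text
time: 21.7
tool_pos: [528.0, 213.1, 40.9]
tcp_rot: [179.7, 0.1, 116.3]
ft_force: [-0.6, -0.9, 9.0]
finger_gap: 56.3
grip_force: 43.7
time: 22.2
tool_pos: [529.7, 213.8, 196.1]
tcp_rot: [179.2, 0.1, 116.3]
ft_force: [0.0, 0.1, -2.5]
finger_gap: 56.3
grip_force: 43.9
[0.8 0.1 0.1] [-244.5  -69.8    9.6]
```

```bash
python3 steer.py '[[[0,0,0,-12.2,-3.5,0,50],[0,0,0,-12.2,-3.5,0,50],[0,0,0,-12.2,-3.5,0,50],[0,0,0,-12.2,-3.5,0,50],[0,0,0,-12.2,-3.5,0,50],[0,0,0,-12.2,-3.5,0,50],[0,0,0,-12.2,-3.5,0,50]]]'
python3 - <<'E'
from h import *
plan((*box(32.7,-62),130,116.2),(*box(32.7,-62),90,116.2))
E
```

```text
time: 23.08
tool_pos: [570.7, -35.8, 187.2]
tcp_rot: [180.0, -0.0, 116.4]
ft_force: [-0.6, -0.2, -2.5]
finger_gap: 56.4
grip_force: 43.9
[ 0.  -0.   0.2] [-2.6  4.3 57.2]
[ 0.  -0.   0.2] [-2.6  4.3 97.2]
```

Converted, 4 mm is 0.2, 58 mm is 2.9.

```bash
python3 steer.py '[[[0,0,0,-0.15,0.2,0,50],[0,0,0,-0.15,0.2,1.25,50],[0,0,0,-0.15,0.2,2.25,50],[0,0,0,-0.15,0.2,2.9,50],[0,0,0,-0.15,0.2,2.9,50],[0,0,0,-0.15,0.2,2.9,50]]]'
python3 - <<'E'
from h import *
plan((*box(32.7,-62),130,116.2),(*box(32.7,-62),84,116.2))
E
```

```text
time: 23.82
tool_pos: [577.3, -35.6, 131.3]
tcp_rot: [179.8, -0.0, 116.4]
ft_force: [-0.9, 8.1, 9.8]
finger_gap: 56.0
grip_force: 40.7
[ 0.2 -0.   0.2] [ 0.2 -1.6  1.3]
[ 0.2 -0.   0.2] [ 0.1 -1.8 47.3]
```

Contact: the tin is resting on the right wall's rim. I'll raise it and look.

Converted, 4 mm is 0.2, -1 mm is -0.05.

```bash
python3 steer.py '[[[0,0,0,0,0,-1,50],[0,0,0,0.2,-0.05,-2.25,50],[0,0,0,0.2,-0.05,-2.25,50],[0,0,0,0.2,-0.05,-2.25,50]]]'
python3 - <<'E'
from h import *
import cv2
d=r.snapshot("wrist");p=r.sense()['tool_pos'];cv2.imwrite('pics/w9.png',cv2.resize(d['pixels'],(800,600),interpolation=cv2.INTER_CUBIC))
print(p,np.array(proj(d,(p[0],p[1],p[2]+31)))*1.25)
E
```

```text
time: 24.32
tool_pos: [572.9, -35.0, 173.7]
tcp_rot: [-180.0, -0.0, 116.3]
ft_force: [-0.1, 0.0, -2.0]
finger_gap: 55.8
grip_force: 42.8
[572.54001102 -34.96935532 173.11328547] [397.59980882 429.25441673]
```

View pics/w9.png

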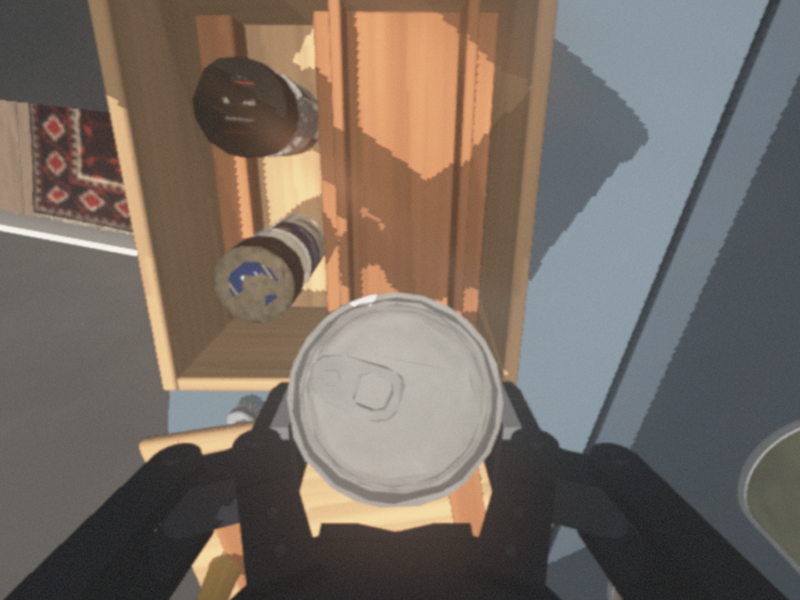

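The tin now appears tilted in the grip: its top centre is at (395,398) instead of (398,429), and no side wall is visible. I'll estimate the tilt by fitting the top ellipse.

```bash
python3 - <<'E'
from h import *
from scipy.optimize import least_squares
d=r.snapshot("wrist");s=r.sense();p=np.array(s['tool_pos']);R=Ro.from_euler('xyz',s['tcp_rot'],degrees=True)
obs=np.array([(395,294),(400,505),(289,400),(502,395)])/1.25
th=np.linspace(0,2*np.pi,360)
def ell(q):
    a,h,ox,oy=q  # tilt about tool y, top height above grasp pt, offset
    c=np.c_[28.5*np.cos(th),28.5*np.sin(th),-h*np.ones_like(th)]
    t=Ro.from_rotvec([0,a,0],degrees=True).apply(c)+[ox,oy,-19]
    return np.array([proj(d,p+R.apply(x)) for x in t])
def f(q):
    e=ell(q);m=[e[e[:,1].argmin(),1],e[e[:,1].argmax(),1],e[e[:,0].argmin(),0],e[e[:,0].argmax(),0]]
    return list(np.array(m)-[obs[0,1],obs[1,1],obs[2,0],obs[3,0]])+[(q[2]/2.)]
for a0 in(-30,0,30):
    o=least_squares(f,[a0,12,0,0],diff_step=1e-2);print(o.x.round(1),o.cost.round(2))
c,sn=np.cos(np.radians(26.2)),np.sin(np.radians(26.2));print('box xy',c*(p[0]-519)+sn*(p[1]-5),-sn*(p[0]-519)+c*(p[1]-5))
E
```

```text
[-45.3  30.9  -1.3  -0.9] 0.39
[-45.3  30.9  -1.3  -0.9] 0.39
[-45.3  30.9  -1.3  -0.9] 0.39
box xy 30.229831251071833 -59.43382284617125
```

```bash
python3 - <<'E'
from h import *
plan((*box(10,203),200,116.2))
E
```

```text
[-0.1 -0.1  0.1] [262.5 -19.7 -26.8]
```

```bash
python3 steer.py '[[[0,0,0,0,0,-1.35,50],[0,0,0,13.1,-1,-1.35,50],[0,0,0,13.1,-1,-1.35,50],[0,0,0,13.1,-1,-1.35,50],[0,0,0,13.1,-1,-1.35,50],[0,0,0,13.1,-1,-1.35,50],[0,0,0,13.1,-1,-1.35,50],[0,0,0,13.1,-1,-1.35,50]]]'
python3 steer.py '[[[0,0,0,0,0,1.75,50],[0,0,0,0,0,3.5,50],[0,0,0,0,0,5.25,50],[0,0,0,0,0,6.5,50],[0,0,0,0,0,6.5,50]]]'
python3 - <<'E'
from h import *
import cv2
plan((*box(10,203),65,116.2),(*box(10,129),65,116.2))
d=r.snapshot("scene");p=r.sense()['tool_pos'];u,v=map(int,proj(d,p));print(u,v)
cv2.imwrite('pics/s2.png',cv2.resize(d['pixels'][v-75:v+75,u-100:u+100],None,fx=4,fy=4,interpolation=cv2.INTER_CUBIC))
E
```

```text
time: 25.42
tool_pos: [439.6, 189.8, 200.9]
tcp_rot: [-180.0, 0.0, 116.2]
ft_force: [-0.1, 0.4, -2.2]
finger_gap: 55.6
grip_force: 43.2
time: 26.05
tool_pos: [437.7, 188.9, 68.9]
tcp_rot: [-179.7, -0.0, 116.2]
ft_force: [0.1, -0.2, -2.0]
finger_gap: 56.0
grip_force: 43.2
[-0.3 -0.  -0. ] [2.1 1.7 3.9]
[-0.3 -0.  -0. ] [-71.9   1.8   3.9]
255 258
```

Converted, -40 mm is -2, -30 mm is -1.5.

```bash
python3 steer.py '[[[0,0,0,-0.75,0.1,0,50],[0,0,0,-1.5,0.1,0,50],[0,0,0,-2,0.1,0,50]]]'
python3 steer.py '[[[0,0,0,-0.35,0,0,50],[0,0,0,-0.7,0,0,50],[0,0,0,-0.7,0,0,50]]]'
python3 steer.py '[[[0,0,0,-0.25,0,0,50],[0,0,0,-0.5,0,0,50],[0,0,0,-0.5,0,0,50]]]'
python3 - <<'E'
from h import *
plan((*box(10,129),65,116.2))
E
```

```text
time: 26.48
tool_pos: [459.9, 154.8, 72.3]
tcp_rot: [179.9, 0.0, 116.3]
ft_force: [-0.3, -0.3, -1.9]
finger_gap: 55.8
grip_force: 43.2
time: 26.85
tool_pos: [464.9, 143.1, 71.3]
tcp_rot: [-180.0, 0.0, 116.3]
ft_force: [-0.3, -0.2, -2.1]
finger_gap: 55.8
grip_force: 43.2
time: 27.22
tool_pos: [469.3, 134.2, 71.3]
tcp_rot: [180.0, 0.0, 116.3]
ft_force: [0.2, -0.1, -2.1]
finger_gap: 56.0
grip_force: 43.2
[0.  0.  0.1] [-8.9 -2.5  6.3]
```

No contact yet, so the tilt estimate doesn't fit. I'll use my last picture for one scene view of the held tin.

```bash
python3 - <<'E'
from h import *
import cv2
d=r.snapshot("scene");p=r.sense()['tool_pos'];u,v=map(int,proj(d,p));print(u,v)
cv2.imwrite('pics/s3.png',cv2.resize(d['pixels'][v-85:v+65,u-100:u+100],None,fx=4,fy=4,interpolation=cv2.INTER_CUBIC))
E
```

```text
284 259
```

View pics/s3.png

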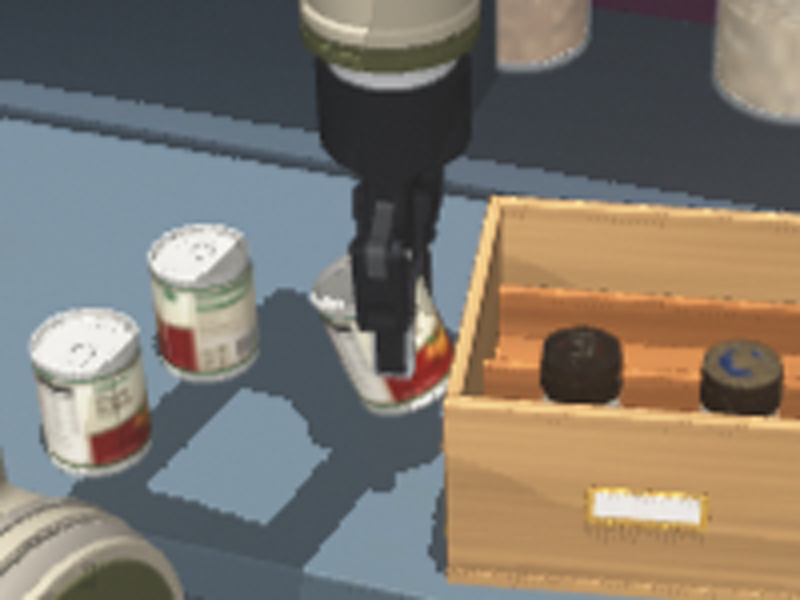

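The scene crop shows the held tin leaning about 30°, top to the left, gripped lower than before, with its bottom edge right at the box's left wall (~(450,360)). Jars, tins B and C look fine. I'll keep pushing against the wall to right it.

Converted, -8 mm is -0.4, -4 mm is -0.2.

```bash
python3 steer.py '[[[0,0,0,-0.2,-0.1,0,50],[0,0,0,-0.4,-0.1,0,50],[0,0,0,-0.4,-0.1,0,50]]]'
python3 steer.py '[[[0,0,0,-0.15,0,0,50],[0,0,0,-0.15,0,0,50]]]'
python3 - <<'E'
from h import *
plan((*box(10,129),65,116.2))
E
```

```text
time: 27.65
tool_pos: [470.5, 126.9, 71.3]
tcp_rot: [-180.0, -0.1, 116.3]
ft_force: [-3.9, 3.5, -0.2]
finger_gap: 55.6
grip_force: 43.3
time: 27.9
tool_pos: [470.9, 126.1, 71.5]
tcp_rot: [-180.0, -0.3, 116.3]
ft_force: [-9.4, 12.6, 4.3]
finger_gap: 55.9
grip_force: 43.6
[-0.  -0.3  0.1] [-0.9 -0.4  6.5]
```

Converted, -3 mm is -0.15.

```bash
python3 steer.py '[[[0,0,0,0,0,0,50],[0,0,0,-0.15,0,0,50],[0,0,0,-0.15,0,0,50]]]' 20
python3 steer.py '[[[0,0,0,-0.1,0,-0.25,50],[0,0,0,-0.1,0,-0.5,50],[0,0,0,-0.1,0,-0.5,50]]]'
python3 steer.py '[[[0,0,0,-0.15,0,-0.25,50],[0,0,0,-0.15,0,-0.5,50],[0,0,0,-0.15,0,-0.5,50]]]'
```

```text
time: 28.28
tool_pos: [472.6, 123.9, 71.7]
tcp_rot: [180.0, -0.3, 116.3]
ft_force: [-7.5, 15.0, 4.8]
finger_gap: 55.7
grip_force: 38.1
time: 28.65
tool_pos: [474.1, 119.8, 81.6]
tcp_rot: [-180.0, -0.1, 116.3]
ft_force: [-5.1, 6.0, 0.8]
finger_gap: 55.8
grip_force: 24.9
time: 29.02
tool_pos: [476.0, 116.7, 91.9]
tcp_rot: [180.0, -0.0, 116.3]
ft_force: [-3.6, 3.5, 1.0]
finger_gap: 55.2
grip_force: 21.6
```

```bash
python3 steer.py '[[[0,0,0,1,0,0,50],[0,0,0,2,0,0,50],[0,0,0,2,0,1.25,50],[0,0,0,2,0,2,50],[0,0,0,2,0,2,50]]]'
python3 - <<'E'
from h import *
import cv2
from scipy.optimize import least_squares
d=r.snapshot("wrist");p=r.sense()['tool_pos'];print(p)
g=cv2.cvtColor(d['pixels'],cv2.COLOR_BGR2HSV)
m=((g[...,1]<50)&(g[...,2]>105)).astype(np.uint8);m=cv2.morphologyEx(m,cv2.MORPH_OPEN,np.ones((5,5)))
n,l,s,c=cv2.connectedComponentsWithStats(m)
for i in range(1,n):
    if s[i,4]>1500:
        k=max(cv2.findContours((l==i).astype(np.uint8),cv2.RETR_EXTERNAL,cv2.CHAIN_APPROX_NONE)[0],key=len);print(s[i],c[i].round(),cv2.fitEllipse(cv2.convexHull(k)))
for h in(20,35,50):print(proj(d,(p[0],p[1],p[2]+h)))
E
```

```text
time: 29.65
tool_pos: [457.1, 151.7, 50.0]
tcp_rot: [-179.8, -0.0, 116.3]
ft_force: [-0.7, -0.8, -1.8]
finger_gap: 55.4
grip_force: 21.9
[457.89579978 151.95079676  51.02686574]
[     0      0    640    467 181328] [396. 208.] ((586.223876953125, 226.36306762695312), (458.8808288574219, 1256.4866943359375), 94.126220703125)
(np.float64(320.6207913842752), np.float64(329.84953985505194))
(np.float64(321.02038461672566), np.float64(353.46325245857724))
(np.float64(321.5188361074763), np.float64(382.9189321186244))
```

```bash
for i in 1; do python3 steer.py '[[[0,0,0,0,0,0.2,50],[0,0,0,0,0,0.4,50],[0,0,0,0,0,0.4,50]]]'; done
python3 steer.py '[[[0,0,0,0,0,0.15,50],[0,0,0,0,0,0.3,50],[0,0,0,0,0,0.3,50]]]'
python3 steer.py '[[[0,0,0,0,0,0.15,50],[0,0,0,0,0,0.3,50],[0,0,0,0,0,0.3,50]]]'
```

```text
time: 30.08
tool_pos: [458.0, 152.3, 43.1]
tcp_rot: [-180.0, -0.0, 116.3]
ft_force: [0.5, -0.1, -3.3]
finger_gap: 55.2
grip_force: 21.9
time: 30.45
tool_pos: [457.8, 152.3, 36.9]
tcp_rot: [-180.0, -0.0, 116.3]
ft_force: [0.2, -0.1, -3.3]
finger_gap: 55.5
grip_force: 21.9
time: 30.82
tool_pos: [457.8, 152.3, 30.9]
tcp_rot: [-180.0, -0.0, 116.3]
ft_force: [-0.2, 0.5, -3.1]
finger_gap: 55.4
grip_force: 21.9
```

```bash
python3 steer.py '[[[0,0,0,0,0,0.15,50],[0,0,0,0,0,0.25,50],[0,0,0,0,0,0.25,50]]]'
python3 steer.py '[[[0,0,0,0,0,0.1,50],[0,0,0,0,0,0.2,50],[0,0,0,0,0,0.2,50]]]'
python3 steer.py '[[[0,0,0,0,0,0.1,50],[0,0,0,0,0,0.2,50],[0,0,0,0,0,0.2,50]]]'
```

```text
time: 31.2
tool_pos: [459.1, 152.0, 27.3]
tcp_rot: [179.9, 0.1, 116.3]
ft_force: [-0.9, -3.5, 6.5]
finger_gap: 55.5
grip_force: 22.4
time: 31.58
tool_pos: [461.2, 151.8, 24.9]
tcp_rot: [179.7, 0.2, 116.3]
ft_force: [1.3, -6.4, 12.4]
finger_gap: 55.7
grip_force: 21.7
time: 31.95
tool_pos: [462.6, 151.5, 22.1]
tcp_rot: [179.6, 0.3, 116.3]
ft_force: [1.4, -9.2, 19.9]
finger_gap: 55.2
grip_force: 24.3
```

Converted, -150 mm is -7.5, -100 mm is -5.

```bash
python3 steer.py '[[[0,0,0,0,0,-0.2,50],[0,0,0,0,0,-0.2,58],[0,0,0,0,0,-0.2,62],[0,0,0,0,0,-0.2,70],[0,0,0,0,0,-0.2,70],[0,0,0,0,0,-2.5,82],[0,0,0,0,0,-5,82],[0,0,0,0,0,-7.5,82]]]'
python3 - <<'E'
from h import *
import cv2
for n in("wrist","top"):
    d=r.snapshot(n);p=r.sense()['tool_pos']
    print(n,p,proj(d,(460,152,72)),d['pixels'].shape)
    g=cv2.GaussianBlur(cv2.cvtColor(d['pixels'],cv2.COLOR_BGR2GRAY),(3,3),0)
    f=d['fx'];z=d['pose'][2][3]-72; R=28.5*f/z
    c=cv2.HoughCircles(g,cv2.HOUGH_GRADIENT,1,15,param1=120,param2=14,minRadius=int(R*.85),maxRadius=int(R*1.2))
    for x,y,q in c[0][:9]: print((x,y,q),at(d,x,y,72)[:2].round(1))
E
```

```text
time: 32.95
tool_pos: [457.7, 152.4, 169.6]
tcp_rot: [-180.0, -0.0, 116.3]
ft_force: [0.7, -0.5, 0.2]
finger_gap: 82.1
grip_force: 0.0
wrist [461.4076714  153.21840869 177.4930923 ] (np.float64(320.26922953602525), np.float64(237.14633113252725)) (480, 640, 3)
(np.float32(432.5), np.float32(78.5), np.float32(45.1)) [476.2 278.7]
(np.float32(296.5), np.float32(10.5), np.float32(43.8)) [383.1 274.2]
(np.float32(318.5), np.float32(217.5), np.float32(39.2)) [452.2 164.8]
(np.float32(247.5), np.float32(392.5), np.float32(41.6)) [467.1  -3.4]
(np.float32(299.5), np.float32(27.5), np.float32(35.8)) [388.6 267. ]
(np.float32(539.5), np.float32(419.5), np.float32(48.4)) [712.8  84.3]
(np.float32(159.5), np.float32(226.5), np.float32(41.8)) [351.9 107.7]
(np.float32(271.5), np.float32(396.5), np.float32(44.0)) [487.5   1.8]
(np.float32(441.5), np.float32(64.5), np.float32(36.1)) [476.9 288. ]
top [461.84104613 153.29707603 175.10786038] (np.float64(294.15827427331703), np.float64(266.61789529523884)) (480, 640, 3)
(np.float32(346.5), np.float32(261.5), np.float32(11.1)) [472.7  29.9]
(np.float32(108.5), np.float32(272.5), np.float32(12.2)) [443.7 587.5]
(np.float32(167.5), np.float32(431.5), np.float32(12.2)) [ 88.9 429.7]
(np.float32(80.5), np.float32(308.5), np.float32(12.1)) [359.7 647.1]
```

```bash
cat >> h.py <<'E'
import cv2
from scipy.optimize import differential_evolution as DE
def fit(d,x,y,z=72,rad=28.5,w=12):
    """refine a level circle's centre at height z by edge strength; returns x, y, score"""
    g=cv2.GaussianBlur(cv2.cvtColor(d['pixels'],cv2.COLOR_BGR2GRAY),(5,5),0).astype(float)
    G=np.hypot(cv2.Sobel(g,6,1,0),cv2.Sobel(g,6,0,1)).clip(0,150)
    th=np.linspace(0,2*np.pi,120)
    def f(q):
        P=np.array([proj(d,(q[0]+rad*np.cos(t),q[1]+rad*np.sin(t),z)) for t in th]).astype(np.float32)
        return -cv2.remap(G.astype(np.float32),P[:,:1],P[:,1:],1).mean()
    o=DE(f,[(x-w,x+w),(y-w,y+w)],maxiter=40,popsize=12,seed=1,tol=1e-4);return o.x.round(1),round(-o.fun,1)
E
python3 - <<'E'
from h import *
d=r.snapshot("wrist");print(r.sense()['tool_pos'])
print('moved tin',fit(d,452,165),'B',fit(d,476.5,280),'no tin',fit(d,560,220))
for z in(50,57,65,72,80):print(z,fit(d,452,165,z))
E
```

```text
[460.47339498 152.95472323 171.94360616]
moved tin (array([451.8, 164. ]), np.float64(85.3)) B (array([477.7, 280.3]), np.float64(108.2)) no tin (array([561.5, 232. ]), np.float64(15.1))
50 (array([454.9, 161.3]), np.float64(72.7))
57 (array([452.9, 163.1]), np.float64(78.5))
65 (array([453.2, 160.9]), np.float64(73.8))
72 (array([451.8, 164. ]), np.float64(85.3))
80 (array([451. , 166.3]), np.float64(79.2))
```

Its top edge fits best as a level circle at z = 72, so the tin stands upright at (452,164). Regrasping.

```bash
python3 - <<'E'
from h import *
plan((451.8,164,33,116.2))
E
```

```text
[0.4 0.1 0.1] [ 14.   -3.8 138.9]
```

```bash
python3 steer.py '[[[0,0,0,0.7,-0.2,2,82],[0,0,0,0.7,-0.2,4.25,82],[0,0,0,0.7,-0.2,6.8,82],[0,0,0,0.7,-0.2,6.8,82],[0,0,0,0.7,-0.2,6.8,50],[0,0,0,0.7,-0.2,6.8,50],[0,0,0,0.7,-0.2,6.8,50],[0,0,0,0.7,-0.2,6.8,50]]]' 50
python3 steer.py '[[[0,0,0,0,0,-2,50],[0,0,0,0,0,-4.5,50],[0,0,0,0,0,-7.75,50],[0,0,0,0,0,-7.75,50]]]'
python3 - <<'E'
from h import *
plan((*box(32.7,-52),190,116.2))
E
```

```text
time: 34.1
tool_pos: [450.4, 163.7, 34.7]
tcp_rot: [179.8, 0.1, 116.3]
ft_force: [-0.1, -0.8, 7.7]
finger_gap: 56.3
grip_force: 54.1
time: 34.6
tool_pos: [451.9, 164.1, 194.3]
tcp_rot: [179.3, 0.1, 116.3]
ft_force: [0.6, -0.6, -2.4]
finger_gap: 56.3
grip_force: 54.2
[0.7 0.1 0.1] [-224.4   22.1    5.1]
```

```bash
python3 steer.py '[[[0,0,0,-11.2,1.1,0,50],[0,0,0,-11.2,1.1,0,50],[0,0,0,-11.2,1.1,0,50],[0,0,0,-11.2,1.1,0,50],[0,0,0,-11.2,1.1,0,50],[0,0,0,-11.2,1.1,0,50],[0,0,0,-11.2,1.1,0,50],[0,0,0,-11.2,1.1,0,50]]]'
python3 - <<'E'
from h import *
plan((*box(32.7,-52),130,116.2))
s=r.sense();p=s['tool_pos'];d=r.snapshot("wrist");print(p,fit(d,p[0],p[1],p[2]+37))
E
```

```text
time: 35.6
tool_pos: [567.0, -26.9, 187.3]
tcp_rot: [180.0, -0.0, 116.4]
ft_force: [1.0, 0.3, -2.1]
finger_gap: 56.0
grip_force: 54.3
[ 0.  -0.   0.2] [-2.2  3.7 57.3]
[566.97402753 -26.89130461 187.32697014] (array([565.8, -26.8]), np.float64(99.5))
```

```bash
python3 steer.py '[[[0,0,0,-0.1,0.15,0,50],[0,0,0,-0.1,0.15,1.25,50],[0,0,0,-0.1,0.15,2.25,50],[0,0,0,-0.1,0.15,2.85,50],[0,0,0,-0.1,0.15,2.85,50]]]'
python3 - <<'E'
from h import *
plan((*box(32.7,-52),110,116.2),(*box(32.7,-52),77,116.2))
E
```

```text
time: 36.28
tool_pos: [569.9, -28.2, 128.9]
tcp_rot: [-179.9, -0.1, 116.3]
ft_force: [0.1, 0.1, -1.4]
finger_gap: 56.0
grip_force: 54.3
[-0.1 -0.1  0.1] [ 0.2  1.7 18.9]
[-0.1 -0.1  0.1] [ 0.2  1.8 51.9]
```

Converted, 15 mm is 0.75, 8 mm is 0.4.

```bash
python3 steer.py '[[[0,0,0,0,0.05,0.4,50],[0,0,0,0,0.05,0.75,50],[0,0,0,0,0.05,0.75,50],[0,0,0,0,0.05,0.75,50]]]'
python3 - <<'E'
from h import *
plan((*box(32.7,-52),77,116.2))
E
```

```text
time: 36.78
tool_pos: [571.9, -27.9, 115.5]
tcp_rot: [180.0, 0.0, 116.3]
ft_force: [-0.3, -0.8, -2.3]
finger_gap: 56.3
grip_force: 54.3
[0.  0.  0.1] [ 0.9 -0.3 38.5]
```

Converted, 20 mm is 1, 14 mm is 0.7.

```bash
python3 steer.py '[[[0,0,0,0.05,0,0.4,50],[0,0,0,0.05,0,0.7,50],[0,0,0,0.05,0,1,50],[0,0,0,0.05,0,1,50]]]'
python3 steer.py '[[[0,0,0,0,0,0.3,50],[0,0,0,0,0,0.6,50],[0,0,0,0,0,0.8,50],[0,0,0,0,0,0.8,50]]]'
python3 - <<'E'
from h import *
plan((*box(32.7,-62),77,116.2))
E
```

```text
time: 37.28
tool_pos: [570.8, -26.9, 94.4]
tcp_rot: [-179.9, -0.0, 116.3]
ft_force: [0.2, 0.6, -1.9]
finger_gap: 56.6
grip_force: 54.2
time: 37.78
tool_pos: [570.9, -26.9, 78.7]
tcp_rot: [-180.0, -0.0, 116.3]
ft_force: [0.5, -0.3, -2.3]
finger_gap: 56.5
grip_force: 54.2
[-0.  -0.   0.1] [-10.4   0.2   1.7]
```

Converted, -8 mm is -0.4, -4 mm is -0.2.

```bash
python3 steer.py '[[[0,0,0,-0.2,0,0,50],[0,0,0,-0.4,0,0,50],[0,0,0,-0.4,0,0,50]]]'
python3 steer.py '[[[0,0,0,-0.1,0,0,50],[0,0,0,-0.1,0,0.1,50],[0,0,0,-0.1,0,0.175,50],[0,0,0,-0.1,0,0.175,50]]]'
python3 - <<'E'
from h import *
plan((*box(32.7,-62),77,116.2))
E
```

```text
time: 38.15
tool_pos: [575.3, -34.6, 79.6]
tcp_rot: [180.0, 0.0, 116.3]
ft_force: [0.0, 0.7, -1.3]
finger_gap: 56.3
grip_force: 54.2
time: 38.65
tool_pos: [575.8, -35.9, 75.8]
tcp_rot: [-180.0, 0.0, 116.3]
ft_force: [-0.4, -0.5, -0.5]
finger_gap: 56.2
grip_force: 54.6
[-0.   0.   0.1] [-0.2 -0.2 -1.2]
```

```bash
python3 steer.py '[[[0,0,0,0,0,0.05,50],[0,0,0,0,0,0.05,60],[0,0,0,0,0,0.05,64],[0,0,0,0,0,0.05,64],[0,0,0,0,0,-2,64],[0,0,0,0,0,-5,64],[0,0,0,0,0,-5.5,80],[0,0,0,0,0,-5.5,80]]]'
python3 - <<'E'
from h import *
d=r.snapshot("wrist");print(r.sense()['tool_pos'],'placed tin',fit(d,*box(32.7,-62),113))
plan((477.5,280.5,170,116.2))
E
```

```text
time: 39.65
tool_pos: [576.5, -36.0, 186.8]
tcp_rot: [179.9, 0.1, 116.3]
ft_force: [-0.3, 1.1, -1.1]
finger_gap: 79.9
grip_force: 0.0
[575.46033423 -35.9118463  184.96695485] placed tin (array([574.7, -36.9]), np.float64(105.8))
[-0.  -0.   0.1] [327.   52.5  15.1]
```

Tin 1 is placed, with a level top at z = 113. Now tin B.

```bash
python3 steer.py '[[[0,0,0,16.35,2.6,0,80],[0,0,0,16.35,2.6,0,80],[0,0,0,16.35,2.6,0,80],[0,0,0,16.35,2.6,0,80],[0,0,0,16.35,2.6,0,80],[0,0,0,16.35,2.6,0,80],[0,0,0,16.35,2.6,0,80],[0,0,0,16.35,2.6,0.75,80]]]'
python3 steer.py '[[[0,0,0,0,0,0,82],[0,0,0,0,0,0,82]]]'
python3 - <<'E'
from h import *
d=r.snapshot("wrist");print(r.sense()['tool_pos'])
q,s=fit(d,477.5,280.5,w=20);print(q,s,'C',fit(d,380,278))
plan((*q,35,116.2))
E
```

```text
time: 40.7
tool_pos: [478.4, 279.3, 170.6]
tcp_rot: [179.9, 0.0, 116.3]
ft_force: [0.5, -0.1, 0.4]
finger_gap: 80.1
grip_force: 0.0
time: 40.95
tool_pos: [477.7, 279.1, 170.3]
tcp_rot: [-179.9, 0.0, 116.2]
ft_force: [0.5, 0.2, 0.1]
finger_gap: 82.2
grip_force: 0.0
[477.83599634 279.35197982 170.74781027]
[477.9 279.6] 70.7 C (array([380.5, 278. ]), np.float64(97.8))
[-0.  0.  0.] [  0.2   0.2 135.7]
```

Converted, 134 mm is 6.7, 85 mm is 4.25.

```bash
python3 steer.py '[[[0,0,0,0,0,2,82],[0,0,0,0,0,4.25,82],[0,0,0,0,0,6.7,82],[0,0,0,0,0,6.7,82],[0,0,0,0,0,6.7,50],[0,0,0,0,0,6.7,50],[0,0,0,0,0,6.7,50],[0,0,0,0,0,6.7,50]]]' 50
python3 steer.py '[[[0,0,0,0,0,-2,50],[0,0,0,0,0,-4.5,50],[0,0,0,0,0,-7.75,50],[0,0,0,0,0,-7.75,50]]]'
python3 - <<'E'
from h import *
plan((*box(32.7,20),192,116.2))
E
```

```text
time: 42.0
tool_pos: [479.9, 281.3, 40.1]
tcp_rot: [179.7, 0.0, 116.3]
ft_force: [-0.4, -0.6, 7.7]
finger_gap: 56.3
grip_force: 53.9
time: 42.5
tool_pos: [481.3, 282.1, 200.3]
tcp_rot: [179.2, 0.0, 116.3]
ft_force: [1.1, 0.2, -1.5]
finger_gap: 55.8
grip_force: 53.8
[0.8 0.  0.1] [-245.2  -56.4    7.6]
```

Converted, -255 mm is -12.75, -54 mm is -2.7.

```bash
python3 steer.py '[[[0,0,0,-12.75,-2.7,0,50],[0,0,0,-12.75,-2.7,0,50],[0,0,0,-12.75,-2.7,0,50],[0,0,0,-12.75,-2.7,0,50],[0,0,0,-12.75,-2.7,0,50],[0,0,0,-12.75,-2.7,1,50],[0,0,0,-12.75,-2.7,1,50],[0,0,0,-12.75,-2.7,1,50]]]'
python3 - <<'E'
from h import *
plan((*box(32.7,8),121,116.2))
s=r.sense();p=s['tool_pos'];d=r.snapshot("wrist");print(p,fit(d,p[0],p[1],p[2]+32))
E
```

```text
time: 43.5
tool_pos: [541.4, 29.2, 171.1]
tcp_rot: [-179.9, -0.1, 116.4]
ft_force: [-0.5, 0.4, -0.5]
finger_gap: 56.1
grip_force: 53.8
[-0.1 -0.1  0.2] [-3.9  2.  50.1]
[541.37966811  29.22509045 171.09488853] (array([540.5,  28.3]), np.float64(118.7))
```

Converted, 50 mm is 2.5, 40 mm is 2.

```bash
python3 steer.py '[[[0,0,0,-0.2,0.1,0,50],[0,0,0,-0.2,0.1,1,50],[0,0,0,-0.2,0.1,2,50],[0,0,0,-0.2,0.1,2.5,50],[0,0,0,-0.2,0.1,2.5,50],[0,0,0,-0.2,0.1,2.5,50]]]'
python3 - <<'E'
from h import *
plan((*box(32.7,8),85,116.2))
E
```

```text
time: 44.3
tool_pos: [546.0, 25.0, 122.2]
tcp_rot: [180.0, 0.0, 116.3]
ft_force: [0.3, -0.3, -0.5]
finger_gap: 55.9
grip_force: 53.8
[0.  0.  0.1] [ 2.  -0.3 37.2]
```

```bash
python3 steer.py '[[[0,0,0,0,0,0.5,50],[0,0,0,0,0,1,50],[0,0,0,0,0,1.5,50],[0,0,0,0,0,1.85,50],[0,0,0,0,0,1.85,50]]]'
python3 steer.py '[[[0,0,0,-0.25,0,0,50],[0,0,0,-0.4,0,0.1,50],[0,0,0,-0.4,0,0.2,50],[0,0,0,-0.4,0,0.2,50]]]'
python3 - <<'E'
from h import *
plan((*box(32.7,-2),80,116.2))
E
```

```text
time: 44.92
tool_pos: [545.3, 25.1, 84.0]
tcp_rot: [-180.0, -0.0, 116.3]
ft_force: [0.6, -0.3, -0.9]
finger_gap: 56.2
grip_force: 53.6
time: 45.42
tool_pos: [549.5, 17.5, 81.2]
tcp_rot: [180.0, 0.0, 116.3]
ft_force: [-0.5, -1.0, 1.9]
finger_gap: 56.1
grip_force: 53.9
[0.  0.  0.1] [ 0.2 -0.2  1.2]
```

Converted, -110 mm is -5.5, -100 mm is -5.

```bash
python3 steer.py '[[[0,0,0,0,0,0.05,50],[0,0,0,0,0,0.05,60],[0,0,0,0,0,0.05,64],[0,0,0,0,0,0.05,64],[0,0,0,0,0,-2,64],[0,0,0,0,0,-5,64],[0,0,0,0,0,-5.5,80],[0,0,0,0,0,-5.5,80]]]'
python3 - <<'E'
from h import *
d=r.snapshot("wrist");print(r.sense()['tool_pos'],'placed tin',fit(d,*box(32.7,-2),113))
plan((380.3,278,200,116.2))
E
```

```text
time: 46.42
tool_pos: [549.8, 17.8, 191.6]
tcp_rot: [179.9, 0.1, 116.3]
ft_force: [-0.8, -0.4, -0.8]
finger_gap: 80.1
grip_force: 0.0
[548.83844223  17.89829494 189.93363241] placed tin (array([548.6,  16.5]), np.float64(99.0))
[-0.  -0.   0.1] [307.9 -35.8  -9.9]
```

```bash
python3 steer.py '[[[0,0,0,15.4,-1.8,0,82],[0,0,0,15.4,-1.8,0,82],[0,0,0,15.4,-1.8,0,82],[0,0,0,15.4,-1.8,0,82],[0,0,0,15.4,-1.8,0,82],[0,0,0,15.4,-1.8,0,82],[0,0,0,15.4,-1.8,1,82],[0,0,0,15.4,-1.8,1,82]]]'
python3 steer.py '[[[0,0,0,0,0,0,82],[0,0,0,0,0,0,82]]]'
python3 - <<'E'
from h import *
d=r.snapshot("wrist");print(r.sense()['tool_pos'])
q,s=fit(d,380.5,278,w=20);print(q,s)
plan((*q,35,116.2))
E
```

```text
time: 47.48
tool_pos: [378.8, 276.3, 167.5]
tcp_rot: [-179.7, 0.0, 116.3]
ft_force: [0.7, 1.0, -0.6]
finger_gap: 82.4
grip_force: 0.0
time: 47.72
tool_pos: [380.9, 277.6, 171.2]
tcp_rot: [180.0, 0.0, 116.3]
ft_force: [-0.4, -0.2, 0.2]
finger_gap: 82.0
grip_force: 0.0
[380.94231518 277.75013912 171.33003326]
[380.6 277.5] 71.8
[ 0.  -0.   0.1] [-1.000e-01 -5.000e-01  1.363e+02]
```

Converted, 134 mm is 6.7, 85 mm is 4.25.

```bash
python3 steer.py '[[[0,0,0,0,0,2,82],[0,0,0,0,0,4.25,82],[0,0,0,0,0,6.7,82],[0,0,0,0,0,6.7,82],[0,0,0,0,0,6.7,50],[0,0,0,0,0,6.7,50],[0,0,0,0,0,6.7,50],[0,0,0,0,0,6.7,50]]]' 50
python3 steer.py '[[[0,0,0,0,0,-2,50],[0,0,0,0,0,-4.5,50],[0,0,0,0,0,-7.75,50],[0,0,0,0,0,-7.75,50]]]'
python3 - <<'E'
from h import *
plan((*box(32.7,60),172,116.2))
E
```

```text
time: 48.78
tool_pos: [382.6, 279.2, 39.8]
tcp_rot: [179.7, -0.0, 116.3]
ft_force: [0.4, -1.3, 8.0]
finger_gap: 55.9
grip_force: 53.9
time: 49.28
tool_pos: [383.9, 280.0, 199.5]
tcp_rot: [179.3, -0.0, 116.3]
ft_force: [-0.2, -0.3, -2.2]
finger_gap: 56.0
grip_force: 54.0
[ 0.7 -0.   0.1] [-246.5   31.6   27.7]
```

Converted, -246 mm is -12.3, 32 mm is 1.6.

```bash
python3 steer.py '[[[0,0,0,-12.3,1.6,0,50],[0,0,0,-12.3,1.6,0,50],[0,0,0,-12.3,1.6,0,50],[0,0,0,-12.3,1.6,0,50],[0,0,0,-12.3,1.6,0,50],[0,0,0,-12.3,1.6,1.2,50],[0,0,0,-12.3,1.6,1.2,50],[0,0,0,-12.3,1.6,1.2,50]]]'
python3 - <<'E'
from h import *
plan((*box(32.7,60),121,116.2))
s=r.sense();p=s['tool_pos'];d=r.snapshot("wrist");print(p,fit(d,p[0],p[1],p[2]+32))
E
```

```text
time: 50.28
tool_pos: [517.9, 72.3, 168.3]
tcp_rot: [180.0, -0.0, 116.4]
ft_force: [-0.0, 0.4, -1.3]
finger_gap: 55.9
grip_force: 54.0
[ 0.  -0.   0.2] [-0.9  4.  47.3]
[517.90380457  72.28993917 168.34550005] (array([517.1,  71.4]), np.float64(112.7))
```

```bash
python3 steer.py '[[[0,0,0,-0.075,0.175,0,50],[0,0,0,-0.075,0.175,0,50],[0,0,0,-0.075,0.175,0.6,50],[0,0,0,-0.075,0.175,1.2,50],[0,0,0,-0.075,0.175,1.2,50],[0,0,0,-0.075,0.175,1.2,50]]]'
python3 - <<'E'
from h import *
plan((*box(32.7,59.3),121,116.2),(*box(32.7,59.3),85,116.2))
E
```

```text
time: 51.08
tool_pos: [521.7, 71.8, 143.5]
tcp_rot: [-180.0, -0.0, 116.3]
ft_force: [-1.1, -0.2, -1.6]
finger_gap: 56.4
grip_force: 54.0
[-0.  -0.   0.1] [ 0.6  0.8 22.5]
[-0.  -0.   0.1] [ 0.6  0.8 58.5]
```

Converted, 23 mm is 1.15, 16 mm is 0.8.

```bash
python3 steer.py '[[[0,0,0,0.025,0.025,0.4,50],[0,0,0,0.025,0.025,0.8,50],[0,0,0,0.025,0.025,1.15,50],[0,0,0,0.025,0.025,1.15,50]]]'
python3 - <<'E'
from h import *
plan((*box(32.7,59.3),85,116.2))
E
```

```text
time: 51.58
tool_pos: [521.4, 72.5, 119.7]
tcp_rot: [-179.9, -0.0, 116.3]
ft_force: [0.3, 0.3, -1.2]
finger_gap: 56.1
grip_force: 54.0
[-0.1 -0.   0.1] [-0.2  0.8 34.7]
```

Converted, 20 mm is 1, 16 mm is 0.8.

```bash
python3 steer.py '[[[0,0,0,0,0.025,0.4,50],[0,0,0,0,0.025,0.8,50],[0,0,0,0,0.025,1,50],[0,0,0,0,0.025,1,50]]]'
python3 steer.py '[[[0,0,0,0,0,0.35,50],[0,0,0,0,0,0.7,50],[0,0,0,0,0,0.9,50],[0,0,0,0,0,0.9,50]]]'
```

```text
time: 52.08
tool_pos: [522.2, 72.7, 100.2]
tcp_rot: [-180.0, -0.0, 116.3]
ft_force: [-0.9, 0.7, -1.1]
finger_gap: 55.8
grip_force: 54.0
time: 52.58
tool_pos: [522.2, 72.7, 82.2]
tcp_rot: [-180.0, -0.0, 116.3]
ft_force: [0.5, -0.4, -0.7]
finger_gap: 56.3
grip_force: 54.0
```

The manual's scale: shifts go in units of 20 mm and turns go in units of 4 degrees. Converting my numbers, 2 mm is 0.1, -125 mm is -6.25.

```bash
python3 steer.py '[[[0,0,0,0,0,0.1,50],[0,0,0,0,0,0.1,60],[0,0,0,0,0,0.1,64],[0,0,0,0,0,0.1,64],[0,0,0,0,0,-2,64],[0,0,0,0,0,-5,64],[0,0,0,0,0,-6.25,64],[0,0,0,0,0,-6.25,50]]]'
python3 - <<'E'
from h import *
d=r.snapshot("wrist");print(r.sense()['tool_pos'])
for n,y in(('t3',59),('t2',-2.7),('t1',-62)):
    print(n,[(z,fit(d,*box(32.7,y),z,w=6)) for z in(107,113,119)])
for y in(40,-40):print('jar',y,[(z,fit(d,*box(-40.5,y),z,20.5,w=6)) for z in(107,113,119)])
d=r.snapshot("top");print('knob',fit(d,556,-212,161,9.5,w=12))
plan((555,-214,215,193))
E
```

```text
time: 53.58
tool_pos: [524.4, 72.8, 210.9]
tcp_rot: [179.7, 0.1, 116.3]
ft_force: [0.0, 0.6, -0.9]
finger_gap: 50.0
grip_force: 0.0
[523.18843757  72.78796388 208.52497591]
t3 [(107, (array([522.7,  68.9]), np.float64(80.0))), (113, (array([521.6,  71.6]), np.float64(102.5))), (119, (array([520.8,  73.4]), np.float64(100.8)))]
t2 [(107, (array([550.3,  14.9]), np.float64(101.5))), (113, (array([548.6,  16.2]), np.float64(132.3))), (119, (array([546.9,  19.9]), np.float64(132.4)))]
t1 [(107, (array([577.4, -42.2]), np.float64(117.4))), (113, (array([575.1, -37.5]), np.float64(147.2))), (119, (array([572.9, -32.9]), np.float64(147.2)))]
jar 40 [(107, (array([469.4,  28.1]), np.float64(78.4))), (113, (array([468.4,  22.6]), np.float64(71.0))), (119, (array([468.7,  27. ]), np.float64(69.6)))]
jar -40 [(107, (array([501.5, -42.8]), np.float64(34.9))), (113, (array([506.3, -46.4]), np.float64(34.6))), (119, (array([506., -43.]), np.float64(34.3)))]
knob (array([ 544.3, -200. ]), np.float64(116.1))
[ -0.   -0.  -76.7] [-271.5  -97.7   -8.1]
```

Converted, -10 mm is -0.5, -272 mm is -13.6, -77 degrees is -19.25.

```bash
python3 steer.py '[[[0,0,-2.5,-13.6,-4.9,-0.5,60],[0,0,-5,-13.6,-4.9,-0.5,60],[0,0,-7.5,-13.6,-4.9,-0.5,60],[0,0,-10,-13.6,-4.9,-0.5,60],[0,0,-12.5,-13.6,-4.9,-0.5,60],[0,0,-15,-13.6,-4.9,-0.5,60],[0,0,-17.5,-13.6,-4.9,-0.5,60],[0,0,-19.25,-13.6,-4.9,-0.5,60]]]'
python3 steer.py '[[[0,0,0,0,0,0,60],[0,0,0,0,0,0,60]]]'
python3 - <<'E'
from h import *
d=r.snapshot("wrist");s=r.sense();print(s['tool_pos'],s['tcp_rot'])
o=[(fit(d,x,y,161,9.5,w=7)) for x in(544,556) for y in(-206,-218)]
for q in o:print(q,np.hypot(q[0][0]-639,q[0][1]+42),np.degrees(np.arctan2(q[0][1]+42,q[0][0]-639))%360)
h=cv2.cvtColor(d['pixels'],cv2.COLOR_BGR2HSV);m=cv2.inRange(h,(18,150,120),(35,255,255));n,l,st,c=cv2.connectedComponentsWithStats(m)
for i in range(1,n):
    if st[i,4]>60:print(st[i],c[i],at(d,*c[i],161)[:2])
E
```

```text
time: 54.68
tool_pos: [554.1, -214.3, 214.8]
tcp_rot: [179.8, -0.2, -166.4]
ft_force: [-0.6, 0.3, -0.4]
finger_gap: 59.9
grip_force: 0.0
time: 54.92
tool_pos: [554.8, -214.2, 216.4]
tcp_rot: [179.9, -0.1, -166.8]
ft_force: [0.2, -0.8, -0.2]
finger_gap: 59.9
grip_force: 0.0
[ 554.93275253 -214.27518531  216.78765944] [ 1.79947301e+02 -6.94480493e-02 -1.66811300e+02]
(array([ 540.1, -200. ]), np.float64(56.3)) 186.40067059965207 237.95551817107867
(array([ 548.9, -215.2]), np.float64(104.6)) 195.23383415791434 242.5161949163397
(array([ 549.4, -213. ]), np.float64(67.7)) 193.05222091444585 242.34651306271087
(array([ 549. , -215.3]), np.float64(103.9)) 195.27644507210798 242.55576514704478
```

The knob is at (549,-215), 195.3 mm from the pin, which is consistent.

```bash
python3 - <<'E'
from h import *
plan((549,-215.3,135,193.2))
E
```

```text
[ 0.1 -0.1 -0. ] [ 5.9  0.3 81.8]
```

Converted, 81 mm is 4.05, 40 mm is 2.

```bash
python3 steer.py '[[[0,0,0,0.3,0,0,50],[0,0,0,0.3,0,2,50],[0,0,0,0.3,0,4.05,50],[0,0,0,0.3,0,4.05,28],[0,0,0,0.3,0,4.05,28],[0,0,0,0.3,0,4.05,28]]]'
python3 - <<'E'
from h import *
P=np.array([639,-42.])
for k in range(1,9):
    t=np.radians(242.5-7*k); q=P+195.3*np.array([np.cos(t),np.sin(t)]); plan((q[0],q[1],135,193.2-3*k))
E
```

```text
time: 55.72
tool_pos: [550.9, -216.6, 139.5]
tcp_rot: [-179.9, 0.2, -166.7]
ft_force: [0.5, -0.4, -0.4]
finger_gap: 27.9
grip_force: 0.0
[-0.1  0.2  3.1] [18.8 18.5  4.4]
[-0.1  0.2  6.1] [33.7 37.1  4.3]
[-0.1  0.2  9.1] [46.2 57.4  4.2]
[-0.1  0.2 12.1] [56.2 79.1  4.1]
[-0.1  0.2 15.1] [ 63.4 101.8   4.1]
[-0.1  0.2 18.1] [ 67.8 125.2   4. ]
[-0.1  0.2 21.1] [ 69.4 149.    3.9]
[-0.1  0.2 24.1] [ 68.  172.8   3.9]
```

```bash
python3 steer.py '[[[0,0,0.75,0.95,0.9,0.15,28],[0,0,1.5,1.7,1.85,0.15,28],[0,0,2.25,2.3,2.85,0.15,28],[0,0,3,2.8,3.95,0.15,28],[0,0,3.75,3.15,5.1,0.15,28],[0,0,4.5,3.4,6.25,0.15,28],[0,0,5.25,3.45,7.45,0.15,28],[0,0,5.25,3.45,7.45,0.15,28]]]'
python3 - <<'E'
from h import *
P=np.array([639,-42.])
p=r.sense()['tool_pos'][:2]-P;print(np.hypot(*p),np.degrees(np.arctan2(p[1],p[0]))%360)
for a in(186.5,179.5,172.5,165.5,158.5,152):
    t=np.radians(a); q=P+195.3*np.array([np.cos(t),np.sin(t)]); plan((q[0],q[1],135,172-(193.5-a)*3/7))
E
```

```text
time: 56.72
tool_pos: [448.8, -86.1, 135.5]
tcp_rot: [-180.0, 0.2, 172.4]
ft_force: [0.4, -0.7, 0.3]
finger_gap: 27.8
grip_force: 0.0
195.25425061626527 193.06583888066848
[-0.   0.2  3.4] [ 6.7 21.3  0.5]
[-0.   0.2  6.4] [11.1 44.8  0.5]
[-0.   0.2  9.4] [12.6 68.6  0.4]
[ 0.   0.2 12.4] [11.2 92.4  0.4]
[ 0.   0.2 15.4] [  6.9 115.8   0.4]
[ 0.   0.2 18.2] [  0.3 137.    0.5]
```

Converted, 137 mm is 6.85, 116 mm is 5.8, 18 degrees is 4.5.

```bash
python3 steer.py '[[[0,0,0.75,0.35,1.05,0,28],[0,0,1.5,0.55,2.25,0,28],[0,0,2.25,0.625,3.45,0,28],[0,0,3,0.55,4.6,0,28],[0,0,3.75,0.35,5.8,0,28],[0,0,4.5,0,6.85,0,28],[0,0,4.5,0,6.85,0,28]]]'
python3 - <<'E'
from h import *
P=np.array([639,-42.])
p=r.sense()['tool_pos'][:2]-P;print(np.hypot(*p),np.degrees(np.arctan2(p[1],p[0]))%360)
for a in(149,146,143,141,139,137):
    t=np.radians(a); q=P+195.3*np.array([np.cos(t),np.sin(t)]); plan((q[0],q[1],135,152.5))
E
```

```text
time: 57.6
tool_pos: [467.8, 49.3, 134.9]
tcp_rot: [180.0, 0.1, 154.5]
ft_force: [0.4, -1.0, 0.1]
finger_gap: 27.7
grip_force: 0.0
194.0611779037567 151.934031976063
[0.  0.1 2. ] [ 0.5 10.  -0.1]
[0.  0.1 2. ] [-0.7 20.2 -0.1]
[0.  0.1 2. ] [-2.5 30.3 -0.1]
[0.  0.1 2. ] [-3.9 36.9 -0.1]
[0.  0.1 2. ] [-5.6 43.5 -0.1]
[0.  0.1 2. ] [-7.6 50.  -0.1]
```

```bash
python3 steer.py '[[[0,0,0,0,0.5,0,28],[0,0,0,-0.05,1,0,28],[0,0,0,-0.1,1.35,0,28],[0,0,0,-0.15,1.6,0,28],[0,0,0,-0.15,1.6,0,28]]]'
python3 steer.py '[[[0,0,0,-0.05,0.15,0,28],[0,0,0,-0.05,0.15,0,28],[0,0,0,-0.05,0.15,0,28]]]'
python3 steer.py '[[[0,0,0,-0.05,0.15,0,28],[0,0,0,-0.05,0.15,0,28],[0,0,0,-0.05,0.15,0,28]]]'
```

```text
time: 58.22
tool_pos: [483.1, 76.8, 133.7]
tcp_rot: [180.0, -0.0, 154.3]
ft_force: [0.1, 0.7, -0.2]
finger_gap: 28.0
grip_force: 0.0
time: 58.6
tool_pos: [485.1, 78.7, 133.8]
tcp_rot: [180.0, 0.0, 154.3]
ft_force: [-0.3, 0.2, 0.1]
finger_gap: 28.1
grip_force: 0.0
time: 58.98
tool_pos: [487.4, 81.1, 133.8]
tcp_rot: [180.0, 0.0, 154.3]
ft_force: [0.1, 0.1, -0.4]
finger_gap: 28.1
grip_force: 0.0
```

Converted, 3 mm is 0.15, -1 mm is -0.05.

```bash
python3 steer.py '[[[0,0,0,-0.05,0.15,0,28],[0,0,0,-0.05,0.15,0,28],[0,0,0,-0.05,0.15,0,28]]]'
python3 steer.py '[[[0,0,0,-0.05,0.15,0,28],[0,0,0,-0.05,0.15,0,28],[0,0,0,-0.05,0.15,0,28]]]'
python3 - <<'E'
from h import *
d=r.snapshot("top")
q,s=fit(d,486,76,161,9.5,w=10);print('knob',q,s,np.degrees(np.arctan2(q[1]+42,q[0]-639)))
d=r.snapshot("wrist");q,s=fit(d,486,76,161,9.5,w=10);print('knob',q,s,np.degrees(np.arctan2(q[1]+42,q[0]-639)))
E
```

```text
time: 59.35
tool_pos: [489.4, 83.3, 133.7]
tcp_rot: [-180.0, -0.0, 154.3]
ft_force: [-1.3, -1.4, 0.5]
finger_gap: 27.7
grip_force: 0.8
time: 59.72
tool_pos: [489.6, 83.6, 133.5]
tcp_rot: [-179.7, -0.2, 154.3]
ft_force: [-13.6, -11.9, 9.6]
finger_gap: 28.2
grip_force: 8.2
knob [476.   68.2] 79.8 145.93841162275058
knob [485.7  78.1] 83.3 141.92374394668207
```

A firm stop. I'll back off, lift clear, and verify the lid angle with an edge fit.

Converted, -140 mm is -7, 1 mm is 0.05.

```bash
python3 steer.py '[[[0,0,0,0.05,-0.25,0,34],[0,0,0,0.05,-0.25,0,40],[0,0,0,0.05,-0.25,0,40],[0,0,0,0.05,-0.25,-3,40],[0,0,0,0.05,-0.25,-6,40],[0,0,0,9,-0.25,-7,40],[0,0,0,12,-0.25,-7,40],[0,0,0,12,-0.25,-7,40]]]'
python3 steer.py '[[[0,0,0,3,-1,0,40],[0,0,0,6,-1,0,40],[0,0,0,7.5,-1,0,40],[0,0,0,7.5,-1,0,40]]]'
python3 - <<'E'
from h import *
for n in("top","scene"):
    d=r.snapshot(n)
    g=cv2.GaussianBlur(cv2.cvtColor(d['pixels'],cv2.COLOR_BGR2GRAY),(3,3),0).astype(float)
    G=np.hypot(cv2.Sobel(g,6,1,0),cv2.Sobel(g,6,0,1)).clip(0,150).astype(np.float32)
    C=np.array([(93,100),(-93,100),(-93,-100),(93,-100)],float);E=np.vstack([np.linspace(C[i],C[(i+1)%4],60) for i in range(3)])-[87,-96]
    res=[]
    for a in np.arange(-.04,.2,.01):
        c,s=np.cos(a),np.sin(a);b=E@np.array([[c,s],[-s,c]])+[87,-96]
        best=0
        for dx in range(-4,5,2):
            for dy in range(-4,5,2):
                P=np.array([proj(d,(*(np.array(box(*q))+[dx,dy]),127)) for q in b]).astype(np.float32)
                best=max(best,cv2.remap(G,P[:,:1],P[:,1:],1).mean())
        res.append((round(a,2),round(float(best),1)))
    print(n,sorted(res,key=lambda t:-t[1])[:5],dict(res).get(0.0))
d=r.snapshot("top");print(fit(d,486,76,161,9.5,w=8))
print(r.sense()['tool_pos'],r.sense()['ft_force'])
E
```

```text
time: 60.82
tool_pos: [319.0, 163.2, 270.3]
tcp_rot: [179.9, 0.0, 154.3]
ft_force: [-0.2, 0.8, 0.5]
finger_gap: 40.1
grip_force: 0.0
time: 61.32
tool_pos: [175.4, 210.5, 270.5]
tcp_rot: [179.9, 0.0, 154.6]
ft_force: [-0.2, 0.3, 1.0]
finger_gap: 40.0
grip_force: 0.0
top [(np.float64(-0.01), 124.3), (np.float64(0.0), 122.5), (np.float64(0.01), 120.7), (np.float64(-0.02), 120.3), (np.float64(-0.03), 116.7)] 122.5
scene [(np.float64(-0.01), 138.9), (np.float64(-0.02), 137.9), (np.float64(0.0), 137.9), (np.float64(0.01), 135.0), (np.float64(0.02), 129.9)] 137.9
(array([487.7,  78.8]), np.float64(69.6))
[177.02181652 209.38922823 270.02147123] [-0.46281988  0.55610663  0.10761755]
```

The lid angle is about 0 in both cameras, so it is shut, and the arm is clear. Handing in.

```bash
python3 -c "
from bench import r
print(r.hand_in())"
```

```text
the job is handed in; nothing more can be done
None
```

I packed both jars and all three tins into the box, swung the lid shut against its stop (edge fit about 0 rad in both cameras) and handed the job in at about 61 s; `r.hand_in()` returned no verdict. I tilted one tin on the box rim while placing it, then righted and regrasped it. I never moved near the timer or brush, but I did not re-measure them at the end.

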